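Look into a gearbox port with an inspection mirror

TASK

Pull the spring-held steel plug straight up out of the port in the top of the gearbox and set it down on the bench, clear of the gearbox. Then pick up the inspection mirror by its handle and hold it in the air above the open port, with its middle on the camera's line of sight straight over the port and the glass angled so that the level camera looks by way of the mirror straight down the port at the index mark. Finish while still holding the mirror steadily at that angle; keep your fingers off its glass and head, let nothing touch the camera, and do not disturb the other things on the bench.

Things in the scene. Friction and masses are not known exactly. Their poses are not given: they have to be found in the camera images.
- port (a point): Mouth of the inspection port: the round hole (25 mm wide, 41 mm deep) in a low steel ring, 40 mm wide, in the middle of the gearbox's top; the point is the hole's centre at the ring's top face, 92 mm above the bench; +z up. At the start the plug closes it.
- index_mark (a point): Centre of the index mark (a line and a dot) on the shaft end at the bottom of the port, 40 mm below the port's mouth.
- plug_knob (a point): Centre of the plug's knurled round steel knob (26 mm diameter; it reaches 13 mm above and 12 mm below this point); +z up along the plug. Two sprung detent slides in the port's wall grip a groove in its shank: drawing it past them takes about 8 to 12 N straight up, in the first 6 mm; after 30 mm it is clear of the port.
- plug: The plug, 63 mm long, about 90 g; origin at the middle of the foot of its shank (28 mm below the port's mouth when seated), +z up to the knob. Shank 24 mm wide with a flat 19 mm foot on which it can stand (knob centre then 50 mm up); 36 mm round flange under the knob, its underside 28 mm above the foot.
- mirror_handle (a point): Centre of the inspection mirror's black flat-sided handle (110 mm long along x, 16 mm wide along y, 22 mm high along z), half-way up; +x runs along the handle to the head, +z is up. It lies on the bench on its underside at the start.
- mirror_face (a point): Centre of the mirror glass (50 x 42 mm, in a 54 x 46 mm black frame); +z is the outward normal of the reflecting side, y is the handle's y, x lies in the glass and points down to the knuckle. The glass faces forward and down: its normal is 45 degrees, give or take 13, below the handle's +x direction.
- mirror: The whole inspection mirror, about 120 g, centre of mass about 25 mm ahead of the handle's centre toward the head; origin under the middle of its handle, axes as mirror_handle.
- mirror_head: The mirror's head; origin at the knuckle, 74 mm ahead of the handle's centre and 12 mm above its underside; axes as mirror_face, whose point is 38 mm from the knuckle. The stiff knuckle was left at some angle and keeps it, so the hand must make up the difference by tilting.
- lens (a point): Centre of the front of the camera's lens (32 mm diameter), 155 mm above the bench. The camera looks level along its own -x axis, along a line that passes exactly over the port, whose axis is 110 mm from the lens front; z up.
- view_spot (a point): Imaginary point where the camera's line of sight passes over the port's axis, 63 mm above the port's mouth: the middle of the glass belongs here. Its axes are those that mirror_face must take: +z is the needed normal of the glass (toward the camera and 45 degrees down), y is level and across the line of sight.
- gearbox: The gearbox, a fixed grey casting 84 x 84 mm; origin under its middle on the bench. Top cover at 88 mm, four screw heads at its corners reach 93 mm; feet reach 53 mm from the middle; a stub shaft at 40 mm height sticks out to 75 mm from the middle on the side of its -x axis.
- camera: The fixed camera: aluminium body on a post and steel foot; origin on the bench straight below view_spot, +x level toward the camera. Its foot begins 117 mm from the origin, it ends 193 mm from it and is 64 mm wide; its top is 180 mm above the bench.
- oil_can: Green oil can with a spout, 68 x 85 x 176 mm, standing; origin under its middle. Leave alone.
- scriber_tin: Tin with scribers, 69 mm wide, 128 mm tall, standing; origin under its middle. Leave alone.
- c_clamp: C-clamp lying flat, 108 x 118 x 13 mm; origin under its middle. Leave alone.
- loose_nut: Hexagon nut, 24 x 27 x 19 mm; origin under its middle. Leave alone.

How it is judged:
By the outcome, as a careful person would: the job done as asked, in the order asked, and still so for the second after the job is handed in, while the arm keeps its last pose, push and grip.
It also fails if it takes over 61 s, if anything falls off the work surface, if the arm or the gripper's body presses on something with over 40 N, if the wrist force passes 120 N, or if a joint passes its speed limit or range.

ROBOT

A 7-joint arm with a two-finger parallel gripper is mounted at the origin on a cart in front of the work surface, level with it; the furniture and walls round the work are solid. World frame = base frame: x ahead of the robot, y to its left, z up, the work surface at z = 0. Lengths are in m, angles in rad, forces in N, time in s.
With the tool pointing down it reaches from about 0.35 to 0.9 m from the base axis. Payload 7.2 kg.
Tool frame: the origin (TCP) lies on the centre line of the jaws, within the pads' length; the fingertips stand 11 mm ahead of it and the grasp point (between the pads) lies 8 mm behind it; z points along the fingers, y is the direction in which the jaws open and shut (so a half turn about z gives the same grasp; the last joint's range is limited). The gripper opens to 88 mm and grips with 3 to 60 N. Pads are 20 mm wide; open, the fingers measure 115 mm over their backs; the gripper's body (75 mm by 178 mm) begins 61 mm behind the grasp point.
Start: joints at [1.174, 0.411, -0.013, 1.596, 0.006, 1.134, -0.082], TCP at [0.202, -0.592, 0.209] pointing down, gripper open.
Joint ranges: [-2.95, 2.95], [-0.29, 1.99], [-1.47, 1.44], [0.14, 2.54], [-1.03, 4.17], [0.13, 1.85], [-2.86, 2.86]. Speed limits (rad/s): [2.39, 2.39, 3.01, 3.01, 3.14, 3.14, 3.14].

INTERFACE

Orientations are given as a rotation vector (axis times angle).
In Python, from rig import sense, grab_frame, calibration, hand_in gives the robot as it stands. The module is installed in compiled form; this text tells all that it offers.
- The arm moves only by the tool servo_tool, never from a script. Its argument "motion" is a list of rows, each an object of numbers: "grip": the opening in per cent of the stroke, from 0 (shut) to 100 (fully open); "dx", "dy", "dz": the shift along the tool's x, y, z in mm; "ax", "ay", "az": the turn, a rotation vector about the tool's x, y, z in degrees. A call has 1 to 20 rows; each row shifts and turns the commanded pose from where the row before left it, along the tool's axes as they then stand; what a row does not reach is not made up. A row lasts 1/8 s, in which the tool goes at most 62.5 mm and 10.7 degrees, less where a joint would pass 70% of its speed; a pose out of reach is approached as far as the arm can. A call with a gripper value outside its range is refused whole. The fingers move at their own pace and stop on an object; the grip force is fixed at half the most. Time passes only in rows, so rows that do not move let the fingers close. It gives the time, the measured TCP pose, the force and the opening at its end, in the units of the state.
- sense(): the state, without advancing time (a new reading comes with each control period).
- grab_frame(name): name is "scene" or "side" or "wrist"; returns the picture (384x512x3 uint8, blue, green, red); there is no depth.
- calibration(name): a dict with "intrinsics" (3x3 intrinsics, pixels), "rvec" (rotation vector, rad) and "tvec" (3), from world to camera coordinates, as OpenCV has them; the wrist camera has in their place "tool_from_camera" (4x4, takes a point from camera to tool coordinates, whose origin is the TCP and whose axes are the flange's). Camera axes: x right, y down, z forward; pixel columns grow to the right and rows downward; lengths in m; the calibration is good to about 2 mm. A picture is of the moment at which its call begins: read the wrist's pose just before it. calibration takes no time and is no camera call.
- hand_in(): hands the job in, once; it reports no verdict.
The state is a dict: "clock": time; "joints": joint angles; "qd": joint speeds; "effort": joint torques, N m; "ee_pos": TCP position; "tool_rot": TCP orientation; "contact_force": force on the tool from outside, world axes, zero at the start; "ft_torque": the same for the moment, N m; "opening": finger opening in m.
Only numpy, scipy, OpenCV 4.12 (cv2) and the standard library are available. Lean on these libraries where they do the work, as an engineer would, in place of code of your own. Each camera call takes 0.05 s, during which the arm holds its last target.

## Working session

There is one attempt and no reset: what is moved stays moved. The work goes in short steps, Python scripts to look and compute and a tool call to move; the robot and the scene stay as the last step left them, time stands still between calls to the robot, and variables do not carry over. Pictures are saved under pics/ and viewed, and the job is handed in when it is done.

Besides the shell and the picture viewer there is one more tool, called after "Request:" as name(argument=value, ...), one argument or row to a line, values as JSON. servo_tool: Moves the arm, as the interface text tells. Its arguments: {"type":"object","properties":{"motion":{"type":"array"}},"required":["motion"]}

```bash
mkdir -p pics; python3 - <<'E'
from rig import *
import cv2
s=sense();print(s)
for n in("scene","side","wrist"):
    c=calibration(n);print(n,c)
    cv2.imwrite(f"pics/{n}0.png",grab_frame(n))
E
```

```text
{'clock': 0.0, 'joints': array([ 1.17382744,  0.41186945, -0.01272285,  1.59707041,  0.00556395,
        1.13427484, -0.08217311]), 'qd': array([-1.56903662e-04, -1.54880320e-04,  4.45930286e-05, -1.01197091e-03,
        5.67214253e-04, -6.32170320e-04,  1.11878289e-03]), 'effort': array([-4.40913564e-04, -5.87948227e+01,  6.41515888e-01, -2.91075718e+01,
       -5.37391263e-02,  1.83277682e-02,  1.49467287e-04]), 'ee_pos': array([ 0.20160088, -0.59102529,  0.2077172 ]), 'tool_rot': array([-3.09769903e+00, -5.13924078e-01,  5.24665502e-04]), 'contact_force': array([-0.81395937, -0.11111131, -0.86897526]), 'ft_torque': array([-0.00572198,  0.05945085,  0.03041667]), 'opening': 0.08785437925034853}
scene {'intrinsics': array([[403.11074947,   0.        , 257.1529818 ],
       [  0.        , 403.11074947, 192.48452332],
       [  0.        ,   0.        ,   1.        ]]), 'rvec': array([ 0.68542022, -2.37278278,  1.44156164]), 'tvec': array([0.48937554, 0.23436368, 1.07015074])}
side {'intrinsics': array([[379.05826647,   0.        , 256.37243286],
       [  0.        , 379.05826647, 186.71120745],
       [  0.        ,   0.        ,   1.        ]]), 'rvec': array([ 2.01872914,  1.20893743, -0.54073054]), 'tvec': array([-0.31519714, -0.20391192,  1.34166944])}
wrist {'intrinsics': array([[292.59459919,   0.        , 256.19840545],
       [  0.        , 292.59459919, 188.91748225],
       [  0.        ,   0.        ,   1.        ]]), 'tool_from_camera': array([[ 3.72413534e-04, -9.56842791e-01, -2.90605807e-01,
         7.97164915e-02],
       [ 9.99999411e-01,  6.01336621e-05,  1.08351191e-03,
         1.78772249e-04],
       [-1.01927537e-03, -2.90606039e-01,  9.56842250e-01,
        -1.76112637e-01],
       [ 0.00000000e+00,  0.00000000e+00,  0.00000000e+00,
         1.00000000e+00]])}
```

View pics/scene0.png

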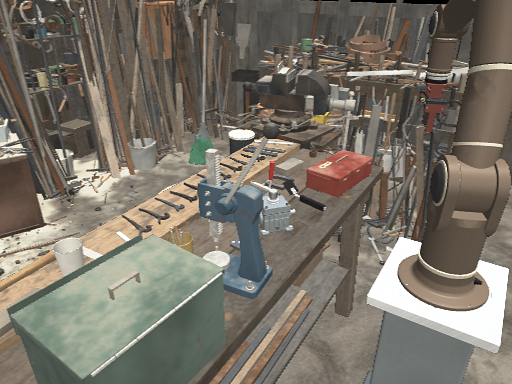

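View pics/side0.png

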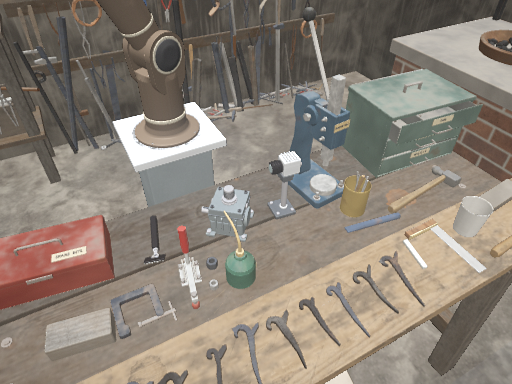

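View pics/wrist0.png

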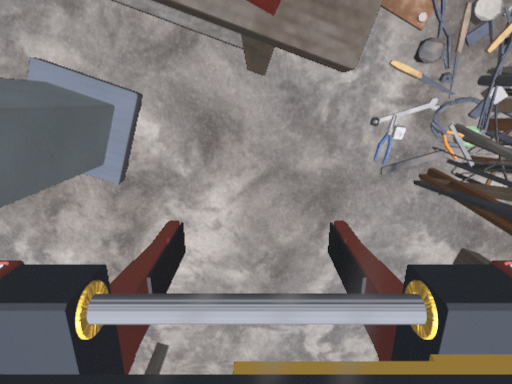

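```bash
cat > h.py <<'E'
from rig import *
import numpy as np, cv2
from scipy.spatial.transform import Rotation as R
def cam(name,s=None):
    c=calibration(name);K=c["intrinsics"]
    if name=="wrist":
        T=np.eye(4);T[:3,:3]=R.from_rotvec(s["tool_rot"]).as_matrix();T[:3,3]=s["ee_pos"]
        M=T@c["tool_from_camera"];return K,M[:3,:3],M[:3,3]
    r=R.from_rotvec(c["rvec"]).as_matrix();return K,r.T,-r.T@c["tvec"]
def ray(C,uv):
    K,r,o=C;d=r@np.linalg.solve(K,[uv[0],uv[1],1]);return o,d/np.linalg.norm(d)
def onz(C,uv,z):
    o,d=ray(C,uv);return o+d*(z-o[2])/d[2]
def proj(C,p):
    K,r,o=C;q=K@(r.T@(np.asarray(p)-o));return q[:2]/q[2]
def tri(*cu):
    A=np.zeros((3,3));b=np.zeros(3);L=[]
    for C,uv in cu:
        o,d=ray(C,uv);P=np.eye(3)-np.outer(d,d);A+=P;b+=P@o;L.append((o,P))
    p=np.linalg.solve(A,b);return p,[np.linalg.norm(P@(p-o)) for o,P in L]
E
python3 - <<'E'
from h import *
S=cam("side");C=cam("scene")
print(S[2],C[2])
for n,uv,z in [("knob",(229,190),.105),("handleend",(153,217),.011),("handle2",(156,258),.011),("camtop",(290,156),.18),("camfoot",(282,208),0)]:
    print(n,onz(S,uv,z),proj(C,onz(S,uv,z)))
a=cv2.imread("pics/side0.png")[140:310,110:330];cv2.imwrite("pics/side0c.png",cv2.resize(a,None,fx=3.5,fy=3.5,interpolation=3))
a=cv2.imread("pics/scene0.png")[130:270,180:380];cv2.imwrite("pics/scene0c.png",cv2.resize(a,None,fx=4,fy=4,interpolation=3))
E
```

```text
[ 1.15384535 -0.26845248  0.73319872] [-0.02701269  0.9743992   0.6996098 ]
knob [0.50405557 0.00842875 0.105     ] [275.89175686 198.50797484]
handleend [ 0.40979552 -0.17312114  0.011     ] [325.08115366 208.44425496]
handle2 [ 0.5452622  -0.20659168  0.011     ] [294.47425532 194.68888658]
camtop [0.53850455 0.15994086 0.18      ] [238.79820183 193.40623092]
camfoot [ 5.31460426e-01  1.51981406e-01 -1.11022302e-16] [243.15324888 246.31953718]
```

View pics/side0c.png

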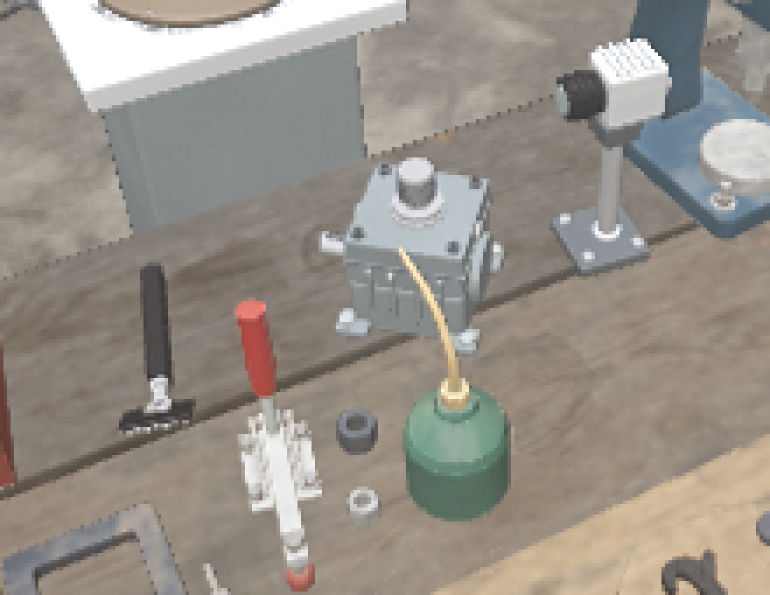

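View pics/scene0c.png

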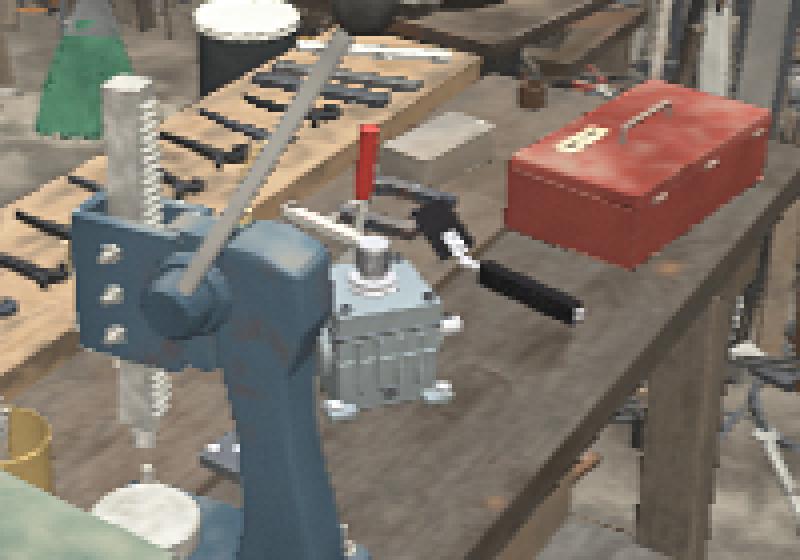

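Request:
servo_tool(
  motion=[
    {"dz": -50,"grip": 100},
    {"dz": -50},
    {"dz": -50},
    {"dz": -40},
    {"dx": 32,"dy": -37},
    {"dx": 32,"dy": -37},
    {"dx": 32,"dy": -37},
    {"dx": 32,"dy": -37},
    {"dx": 32,"dy": -37},
    {"dx": 32,"dy": -37},
    {"dx": 32,"dy": -37},
    {"dx": 32,"dy": -37},
    {"dx": 32,"dy": -37},
    {"dx": 32,"dy": -37},
    {"dx": 32,"dy": -37},
    {"dx": 32,"dy": -37},
    {},
    {},
  ],
)

```text
schema error: expected keys grip, dx, dy, dz, ax, ay, az
```

```bash
python3 - <<'E'
from h import *
import json
s=sense();print(s["clock"],s["joints"].round(3),s["ee_pos"],s["tool_rot"])
im=grab_frame("wrist");cv2.imwrite("pics/w1.png",im)
cv2.imwrite("pics/w1b.png",cv2.resize(im,(800,600),interpolation=3))
json.dump({k:list(map(float,s[k])) for k in("ee_pos","tool_rot")},open("w1.json","w"))
E
```

```text
0.15 [ 1.174  0.412 -0.013  1.597  0.006  1.134 -0.082] [ 0.2016712  -0.59116938  0.20793532] [-3.09810929e+00 -5.14023941e-01  4.09240487e-04]
```

View pics/w1b.png

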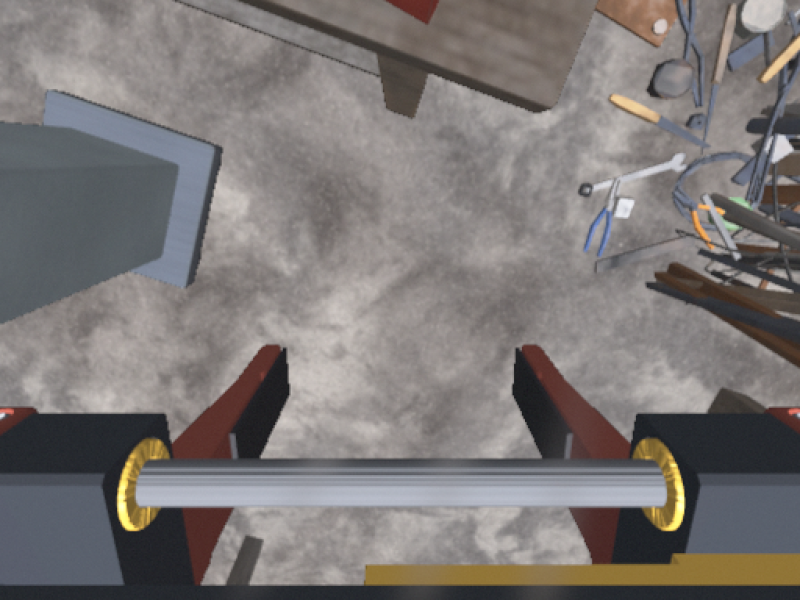

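Request:
servo_tool(
  motion=[
    {"grip": 100,"dx": 0,"dy": 0,"dz": -50,"ax": 0,"ay": 0,"az": 0},
    {"grip": 100,"dx": 0,"dy": 0,"dz": -50,"ax": 0,"ay": 0,"az": 0},
    {"grip": 100,"dx": 0,"dy": 0,"dz": -50,"ax": 0,"ay": 0,"az": 0},
    {"grip": 100,"dx": 0,"dy": 0,"dz": -40,"ax": 0,"ay": 0,"az": 0},
    {"grip": 100,"dx": 32,"dy": -37,"dz": 0,"ax": 0,"ay": 0,"az": 0},
    {"grip": 100,"dx": 32,"dy": -37,"dz": 0,"ax": 0,"ay": 0,"az": 0},
    {"grip": 100,"dx": 32,"dy": -37,"dz": 0,"ax": 0,"ay": 0,"az": 0},
    {"grip": 100,"dx": 32,"dy": -37,"dz": 0,"ax": 0,"ay": 0,"az": 0},
    {"grip": 100,"dx": 32,"dy": -37,"dz": 0,"ax": 0,"ay": 0,"az": 0},
    {"grip": 100,"dx": 32,"dy": -37,"dz": 0,"ax": 0,"ay": 0,"az": 0},
    {"grip": 100,"dx": 32,"dy": -37,"dz": 0,"ax": 0,"ay": 0,"az": 0},
    {"grip": 100,"dx": 32,"dy": -37,"dz": 0,"ax": 0,"ay": 0,"az": 0},
    {"grip": 100,"dx": 32,"dy": -37,"dz": 0,"ax": 0,"ay": 0,"az": 0},
    {"grip": 100,"dx": 32,"dy": -37,"dz": 0,"ax": 0,"ay": 0,"az": 0},
    {"grip": 100,"dx": 0,"dy": 0,"dz": 0,"ax": 0,"ay": 0,"az": 0},
    {"grip": 100,"dx": 0,"dy": 0,"dz": 0,"ax": 0,"ay": 0,"az": 0},
  ],
)

```text
clock: 2.2
ee_pos: [0.3848, -0.1387, 0.3984]
tool_rot: [3.099, 0.513, -0.001]
contact_force: [-0.3, -0.9, 0.3]
opening: 0.0878
```

```bash
cat > snap.py <<'E'
from h import *
import json,sys
n=sys.argv[1]
s=sense();print(s["clock"],s["joints"].round(3),s["ee_pos"].round(4),s["tool_rot"].round(4),s["contact_force"].round(1),s["opening"])
print(R.from_rotvec(s["tool_rot"]).as_matrix().round(3))
im=grab_frame("wrist");cv2.imwrite(f"pics/{n}.png",im)
cv2.imwrite(f"pics/{n}b.png",cv2.resize(im,(800,600),interpolation=3))
json.dump({k:list(map(float,s[k])) for k in("ee_pos","tool_rot")},open(f"{n}.json","w"))
E
python3 snap.py w2
```

```text
2.2 [ 0.691 -0.063 -0.427  1.728 -0.025  1.471 -0.975] [ 0.3848 -0.1387  0.3984] [ 3.099e+00  5.135e-01 -7.000e-04] [-0.3 -0.9  0.3] 0.08780393112689358
[[ 0.947  0.323 -0.   ]
 [ 0.323 -0.947 -0.   ]
 [-0.001  0.    -1.   ]]
```

View pics/w2b.png

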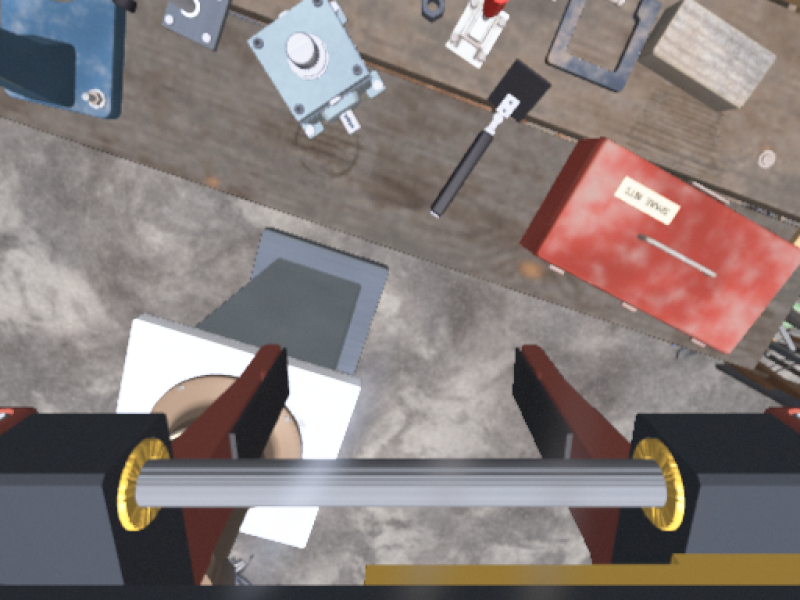

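Request:
servo_tool(
  motion=[
    {"grip": 100,"dx": 35,"dy": -20,"dz": 0,"ax": 0,"ay": 0,"az": 0},
    {"grip": 100,"dx": 35,"dy": -20,"dz": 0,"ax": 0,"ay": 0,"az": 0},
    {"grip": 100,"dx": 35,"dy": -20,"dz": 0,"ax": 0,"ay": 0,"az": 0},
    {"grip": 100,"dx": 20,"dy": -10,"dz": 0,"ax": 0,"ay": 0,"az": 0},
    {"grip": 100,"dx": 0,"dy": 0,"dz": 0,"ax": 0,"ay": 0,"az": 0},
    {"grip": 100,"dx": 0,"dy": 0,"dz": 0,"ax": 0,"ay": 0,"az": 0},
  ],
)

```text
clock: 3.0
ee_pos: [0.4804, -0.0331, 0.3983]
tool_rot: [3.1, 0.511, -0.001]
contact_force: [-0.1, 0.1, 0.0]
opening: 0.0881
```

```bash
python3 snap.py w3
```

```text
3.0 [ 0.514  0.096 -0.593  1.585  0.054  1.477 -1.326] [ 0.4804 -0.0331  0.3983] [ 3.0995e+00  5.1070e-01 -1.3000e-03] [-0.1  0.1  0. ] 0.08808416787741769
[[ 0.947  0.321 -0.001]
 [ 0.321 -0.947 -0.   ]
 [-0.001  0.    -1.   ]]
```

View pics/w3b.png

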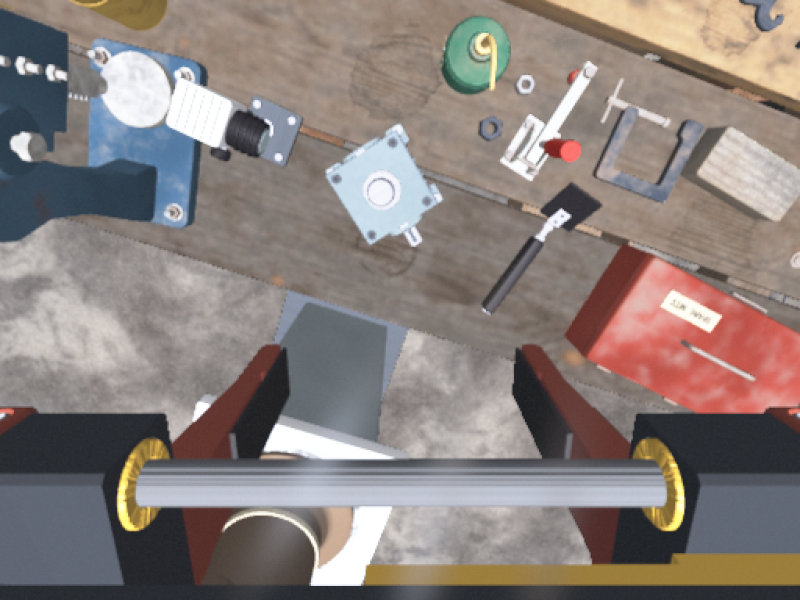

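```bash
python3 - <<'E'
import cv2
a=cv2.imread("pics/w3.png")
cv2.imwrite("pics/w3z1.png",cv2.resize(a[40:170,95:295],None,fx=4,fy=4,interpolation=2))
cv2.imwrite("pics/w3z2.png",cv2.resize(a[90:220,290:420],None,fx=4.5,fy=4.5,interpolation=2))
a=cv2.imread("pics/w2.png")
cv2.imwrite("pics/w2z1.png",cv2.resize(a[0:110,140:260],None,fx=5,fy=5,interpolation=2))
cv2.imwrite("pics/w2z2.png",cv2.resize(a[30:150,255:375],None,fx=5,fy=5,interpolation=2))
E
```

```text
(no output)
```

View pics/w3z1.png

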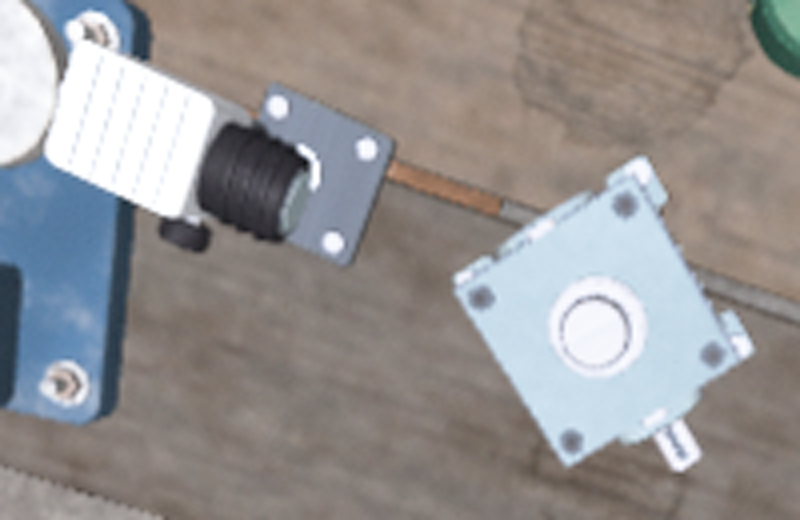

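View pics/w3z2.png

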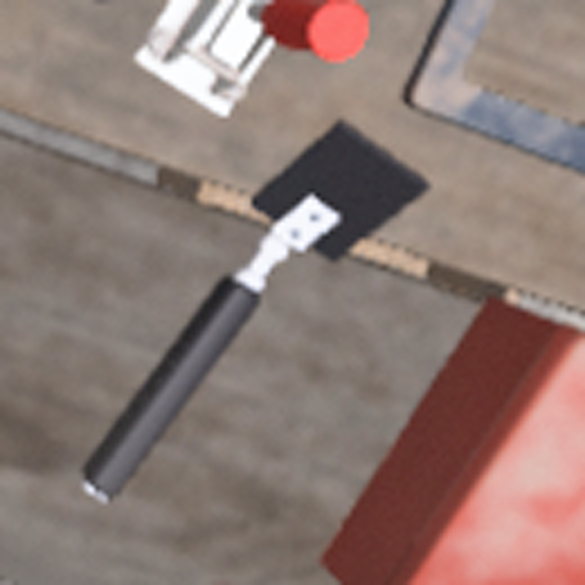

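View pics/w2z1.png

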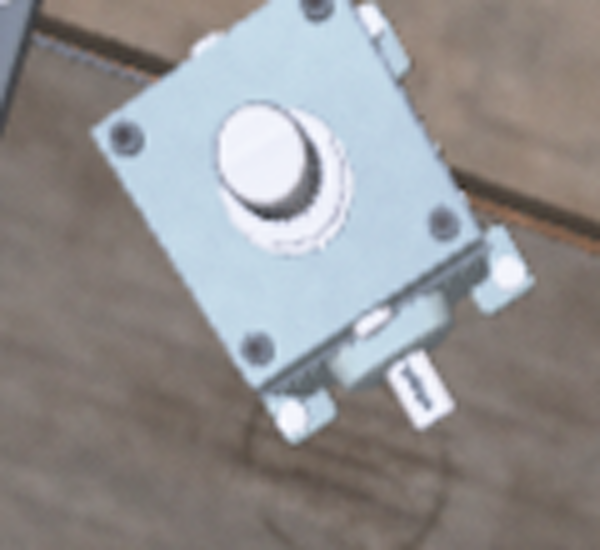

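View pics/w2z2.png

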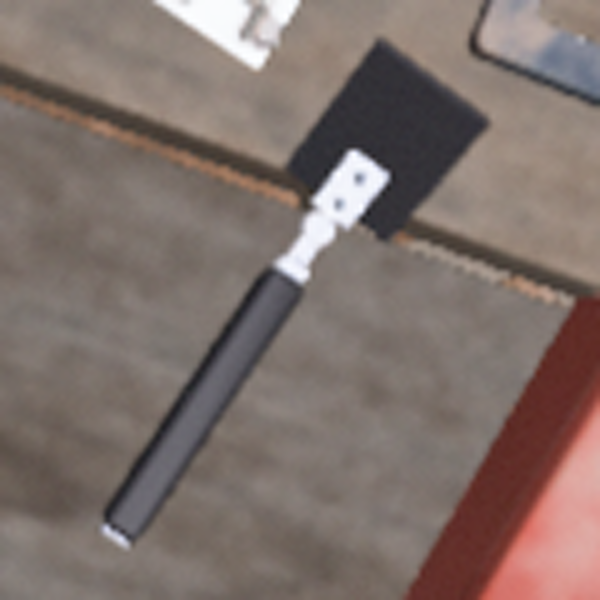

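```bash
cat >> h.py <<'E'
import json
def wc(n): 
    s=json.load(open(n+".json"));return cam("wrist",s)
def z(p,ox,oy,f): return (p[0]/f+ox-.5+.5/f,p[1]/f+oy-.5+.5/f)
E
python3 - <<'E'
from h import *
W2=wc("w2");W3=wc("w3");S=cam("side");C=cam("scene")
a=lambda p:z(p,140,0,5);b=lambda p:z(p,255,30,5);c=lambda p:z(p,95,40,4);d=lambda p:z(p,290,90,4.5);e=lambda p:z(p,110,140,3.5)
def t(n,*k):
    p,r=tri(*k);print(n,p.round(4),np.round(np.array(r)*1e3,1),"side px",proj(S,p).round(1),"scene",proj(C,p).round(1));return p
t("knobtop w",(W2,a((262,153))),(W3,c((596,330))))
t("knobtop ws",(W2,a((262,153))),(W3,c((596,330))),(S,e((416,169))))
print("ring z.098",onz(W2,a((288,182)),.1),onz(W3,c((598,327)),.1))
L=t("lens",(W3,c((296,208))),(S,e((563,104))))
# screws: cover corners
for n,x,y in [("scrL",(125,138),(481,298)),("scrT",(317,3),(625,205)),("scrR",(443,224),(712,353)),("scrB",(257,348),(571,441))]: t(n,(W2,a(x)),(W3,c(y)))
t("tail",(W2,b((120,527))),(W3,d((97,485))))
t("front",(W2,b((290,277))),(W3,d((249,284))))
P=[t(n,(W2,b(x)),(W3,d(y))) for n,x,y in [("TL",(380,38),(343,120)),("TR",(490,122),(430,184)),("BR",(385,240),(333,260)),("BL",(287,170),(252,203))]]
P=np.array(P);ctr=P.mean(0);n=np.cross(P[1]-P[3],P[0]-P[2]);print("ctr",ctr,n/np.linalg.norm(n))
for q in((270,85),(395,143),(348,265)):print("foot",onz(W3,c(q),.01))
for q in((85,40),(245,98),(47,162),(190,218)):print("body",onz(W3,c(q),.18))
E
```

```text
knobtop w [ 5.194e-01 -2.000e-04  1.238e-01] [0.4 0.4] side px [228.1 189.1] scene [273.1 190.8]
knobtop ws [ 5.195e-01 -1.000e-04  1.269e-01] [0.9 0.7 1. ] side px [228.1 188.1] scene [273.1 190. ]
ring z.098 [ 0.51733834 -0.00318134  0.1       ] [ 0.51919497 -0.00053553  0.1       ]
lens [0.528  0.1109 0.1489] [1.1 1.1] side px [270.1 169.5] scene [251.5 197.2]
scrL [0.5142 0.0475 0.0912] [0.1 0.1] side px [244.9 191.6] scene [266.6 206.7]
scrT [0.5664 0.004  0.0891] [0.1 0.1] side px [238.7 210.8] scene [259.5 197.3]
scrR [ 0.5231 -0.0477  0.0866] [0.1 0.1] side px [211.8 207.5] scene [279.2 195.1]
scrB [ 0.4709 -0.0042  0.0902] [0.1 0.1] side px [219.3 188.2] scene [287.  203.8]
tail [ 0.4138 -0.1742  0.0142] [0.5 0.5] side px [152.8 217.2] scene [324.2 207.2]
front [ 0.5184 -0.2026  0.0112] [0.3 0.3] side px [154.3 249.5] scene [300.6 196.9]
TL [ 0.591  -0.1962  0.0535] [0.6 0.6] side px [163.5 258.8] scene [282.6 182.3]
TR [ 0.5802 -0.2406  0.05  ] [0.2 0.2] side px [142.8 263.9] scene [290.8 179.5]
BR [ 0.5397 -0.2282  0.0219] [0.4 0.4] side px [145.5 256.9] scene [298.7 190.1]
BL [ 0.5504 -0.1873  0.0186] [0.5 0.5] side px [164.1 254.5] scene [290.8 194.6]
ctr [ 0.56534919 -0.21304905  0.0359812 ] [-0.58320019  0.14470601  0.79933579]
foot [0.56528331 0.17146415 0.01      ]
foot [0.55981982 0.11253173 0.01      ]
foot [0.5016586  0.11931357 0.01      ]
body [0.5567286  0.17433195 0.18      ]
body [0.55637583 0.12402806 0.18      ]
body [0.51793526 0.17905138 0.18      ]
body [0.51588335 0.13265013 0.18      ]
```

```bash
python3 - <<'E'
from h import *
W3=wc("w3")
q=lambda u,v:(u*.64,v*.64)
for n,uv,zz in [("edge1",(290,290),0),("edge2",(410,330),0),("edge3",(130,240),0),("oilcan",(478,55),.1),("oilL",(445,60),.07),("oilTip",(492,85),.15),("spot",(370,80),0),("press",(200,60),0.02),("pressarm",(195,150),.02)]: print(n,onz(W3,q(*uv),zz).round(3))
E
```

```text
edge1 [0.351 0.075 0.   ]
edge2 [ 0.348 -0.093  0.   ]
edge3 [0.35  0.283 0.   ]
oilcan [ 0.665 -0.048  0.1  ]
oilL [ 0.657 -0.021  0.07 ]
oilTip [ 0.636 -0.063  0.15 ]
spot [0.624 0.052 0.   ]
press [0.581 0.232 0.02 ]
pressarm [0.486 0.218 0.02 ]
```

Request:
servo_tool(
  motion=[
    {"grip": 100,"dx": 0,"dy": 0,"dz": 0,"ax": 0,"ay": 0,"az": 9.4},
    {"grip": 100,"dx": 0,"dy": 0,"dz": 0,"ax": 0,"ay": 0,"az": 9.4},
    {"grip": 100,"dx": 19.3,"dy": -16.5,"dz": 25,"ax": 0,"ay": 0,"az": 0},
    {"grip": 100,"dx": 19.3,"dy": -16.5,"dz": 35,"ax": 0,"ay": 0,"az": 0},
    {"grip": 100,"dx": 0,"dy": 0,"dz": 50,"ax": 0,"ay": 0,"az": 0},
    {"grip": 100,"dx": 0,"dy": 0,"dz": 50,"ax": 0,"ay": 0,"az": 0},
    {"grip": 100,"dx": 0,"dy": 0,"dz": 30,"ax": 0,"ay": 0,"az": 0},
    {"grip": 100,"dx": 0,"dy": 0,"dz": 0,"ax": 0,"ay": 0,"az": 0},
    {"grip": 100,"dx": 0,"dy": 0,"dz": 0,"ax": 0,"ay": 0,"az": 0},
  ],
)

```text
clock: 4.18
ee_pos: [0.5202, 0.0011, 0.21]
tool_rot: [3.141, -0.0, 0.003]
contact_force: [0.3, 0.3, 0.3]
opening: 0.0877
```

```bash
python3 snap.py w4
```

```text
4.175 [ 0.396  0.289 -0.596  1.818  0.182  1.088 -1.837] [0.5202 0.0011 0.21  ] [ 3.1413e+00 -4.0000e-04  2.9000e-03] [0.3 0.3 0.3] 0.0876856579738957
[[ 1.    -0.     0.002]
 [-0.    -1.    -0.   ]
 [ 0.002  0.    -1.   ]]
```

View pics/w4b.png

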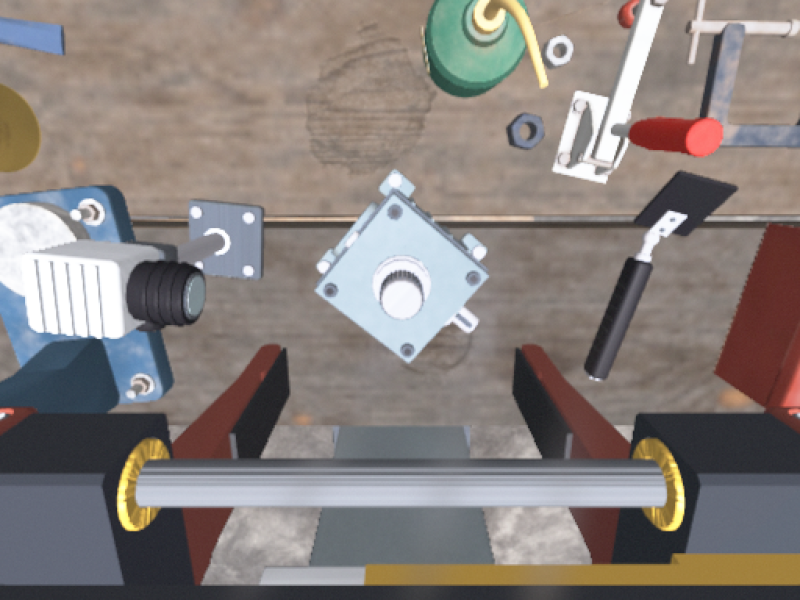

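```bash
python3 - <<'E'
from h import *
W=wc("w4");W3=wc("w3")
q=lambda u,v:(u*.64,v*.64)
print(onz(W,q(402,299),.127))
print(tri((W,q(402,299)),(W3,z((596,330),95,40,4))))
for p in((188,199),(263,207),(262,278)):print(onz(W,q(*p),.006).round(4))
a=cv2.imread("pics/w4.png");cv2.imwrite("pics/w4z.png",cv2.resize(a[105:225,0:180],None,fx=4.4,fy=4.4,interpolation=2))
cv2.imwrite("pics/w4z2.png",cv2.resize(a[90:260,360:500],None,fx=3.5,fy=3.5,interpolation=2))
E
```

```text
[ 5.19115872e-01 -4.89661820e-04  1.27000000e-01]
(array([ 0.52065384, -0.00056948,  0.13192099]), [np.float64(0.00010756893441518121), np.float64(0.0001075689344151839)])
[0.5671 0.1736 0.006 ]
[0.5607 0.113  0.006 ]
[0.5005 0.1191 0.006 ]
```

View pics/w4z.png

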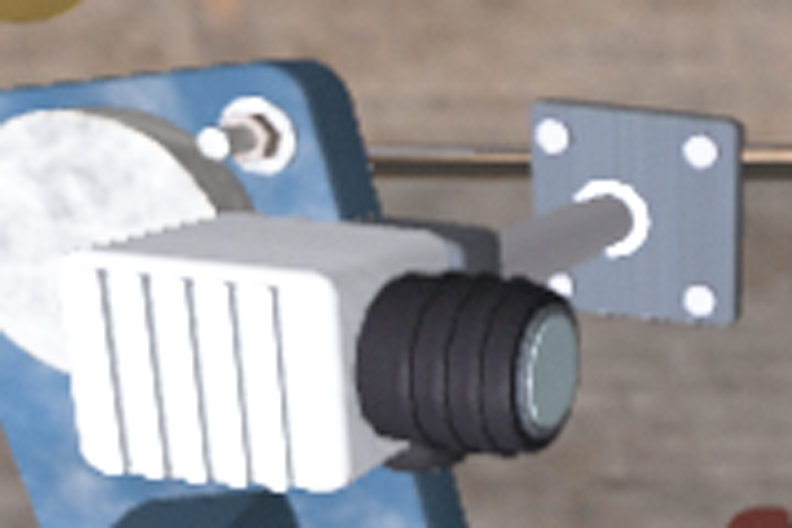

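View pics/w4z2.png

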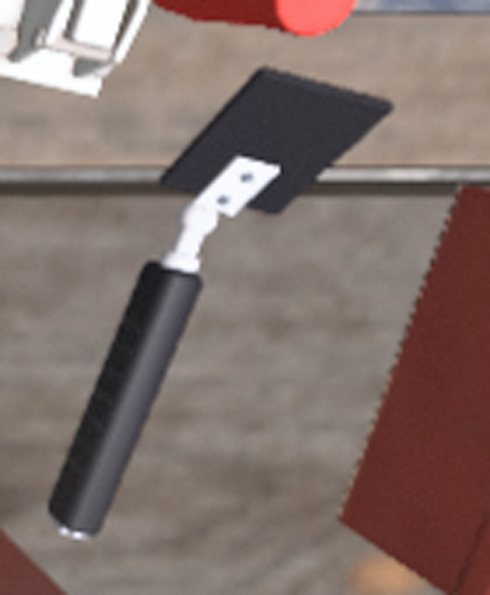

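```bash
python3 - <<'E'
from h import *
W4=wc("w4");W3=wc("w3");W2=wc("w2");S=cam("side")
L=tri((W4,z((551,364),0,105,4.4)),(W3,z((296,208),95,40,4)))
print(L);print(tri((W4,z((551,364),0,105,4.4)),(W3,z((296,208),95,40,4)),(S,z((563,104),110,140,3.5))))
print(onz(W4,z((551,364),0,105,4.4),.155))
b=lambda p:z(p,255,30,5);d=lambda p:z(p,290,90,4.5);g=lambda p:z(p,360,90,3.5)
P=[]
for x,y,w in [((380,38),(343,120),(265,68)),((490,122),(430,184),(392,103)),((385,240),(333,260),(275,213)),((287,170),(252,203),(162,180)),]:
    p,r=tri((W2,b(x)),(W3,d(y)),(W4,g(w)));P.append(p);print(p.round(4),np.round(r,4))
P=np.array(P)
up=(P[0]+P[1]-P[2]-P[3])/2;ac=(P[1]+P[2]-P[0]-P[3])/2
print("ctr",P.mean(0),np.linalg.norm(up),np.linalg.norm(ac),"elev up deg",np.degrees(np.arctan2(up[2],np.hypot(*up[:2]))),"yaw",np.degrees(np.arctan2(up[1],up[0])),np.degrees(np.arctan2(ac[1],ac[0])))
t=[tri((W2,b(x)),(W3,d(y)),(W4,g(w)))[0] for x,y,w in [((120,525),(97,483),(75,520)),((285,280),(245,290),(173,272))]]
print(t,np.degrees(np.arctan2(*(t[1]-t[0])[[1,0]])))
E
```

```text
(array([0.52861274, 0.11092396, 0.1481982 ]), [np.float64(0.0011986838994124131), np.float64(0.0011986838994123572)])
(array([0.52889703, 0.11084644, 0.14948577]), [np.float64(0.0009261203745961994), np.float64(0.0015344171537928627), np.float64(0.0007559130889857368)])
[0.53131735 0.10875567 0.155     ]
[ 0.5911 -0.1961  0.0542] [0.0005 0.0007 0.0002]
[ 0.5802 -0.2402  0.0513] [0.0001 0.0003 0.0002]
[ 0.54   -0.2283  0.0211] [0.0003 0.0005 0.0003]
[ 0.5509 -0.1876  0.0176] [0.0006 0.0004 0.0002]
ctr [ 0.5655697  -0.21304293  0.03605713] 0.05322077556211834 0.04380886844467493 elev up deg 38.826620526622456 yaw -14.214498959497877 -104.3934716128218
[array([ 0.41495126, -0.17423156,  0.01394953]), array([ 0.51631005, -0.20115101,  0.01132327])] -14.87357847537696
```

Request:
servo_tool(
  motion=[
    {"grip": 100,"dx": -1,"dy": 1.4,"dz": 30,"ax": 0,"ay": 0,"az": 0},
    {"grip": 80,"dx": 0,"dy": 0,"dz": 35,"ax": 0,"ay": 0,"az": 0},
    {"grip": 60,"dx": 0,"dy": 0,"dz": 28,"ax": 0,"ay": 0,"az": 0},
    {"grip": 45,"dx": 0,"dy": 0,"dz": 0,"ax": 0,"ay": 0,"az": 0},
    {"grip": 45,"dx": 0,"dy": 0,"dz": 0,"ax": 0,"ay": 0,"az": 0},
    {"grip": 45,"dx": 0,"dy": 0,"dz": 0,"ax": 0,"ay": 0,"az": 0},
  ],
)

```text
clock: 4.97
ee_pos: [0.5196, 0.0002, 0.1172]
tool_rot: [3.141, 0.001, 0.004]
contact_force: [0.1, -0.1, 0.2]
opening: 0.0418
```

```bash
python3 snap.py w5
```

```text
4.975 [ 0.358  0.395 -0.565  1.924  0.268  0.895 -1.911] [5.196e-01 2.000e-04 1.172e-01] [3.1413e+00 7.0000e-04 4.3000e-03] [ 0.1 -0.1  0.2] 0.04179217461314818
[[ 1.     0.     0.003]
 [ 0.    -1.    -0.   ]
 [ 0.003  0.    -1.   ]]
```

View pics/w5b.png

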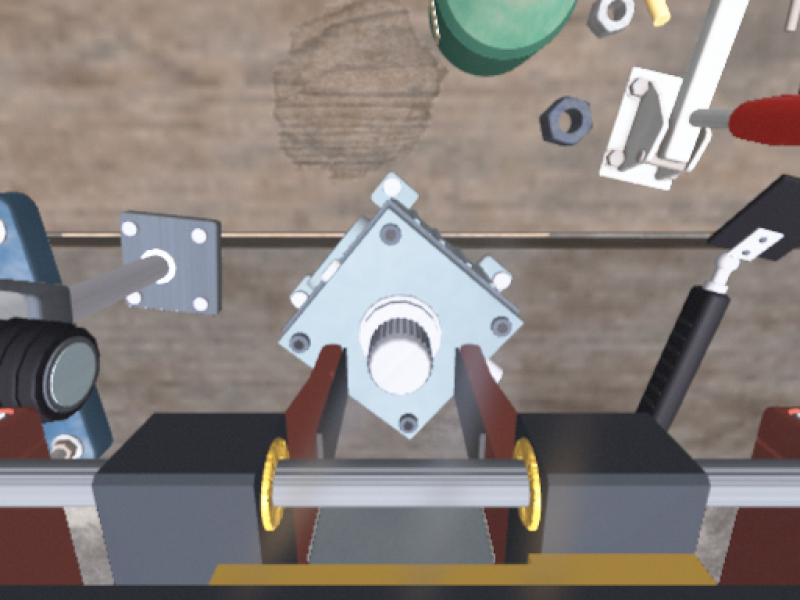

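Request:
servo_tool(
  motion=[
    {"grip": 0,"dx": 0,"dy": 0,"dz": 0,"ax": 0,"ay": 0,"az": 0},
    {"grip": 0,"dx": 0,"dy": 0,"dz": 0,"ax": 0,"ay": 0,"az": 0},
    {"grip": 0,"dx": 0,"dy": 0,"dz": 0,"ax": 0,"ay": 0,"az": 0},
    {"grip": 0,"dx": 0,"dy": 0,"dz": 0,"ax": 0,"ay": 0,"az": 0},
  ],
)

```text
clock: 5.52
ee_pos: [0.5184, 0.0002, 0.1155]
tool_rot: [3.142, 0.001, -0.0]
contact_force: [0.1, 1.2, 0.4]
opening: 0.0032
```

Request:
servo_tool(
  motion=[
    {"grip": 0,"dx": 0,"dy": 0,"dz": -2,"ax": 0,"ay": 0,"az": 0},
    {"grip": 0,"dx": 0,"dy": 0,"dz": -2,"ax": 0,"ay": 0,"az": 0},
    {"grip": 0,"dx": 0,"dy": 0,"dz": -2,"ax": 0,"ay": 0,"az": 0},
    {"grip": 0,"dx": 0,"dy": 0,"dz": -3,"ax": 0,"ay": 0,"az": 0},
    {"grip": 0,"dx": 0,"dy": 0,"dz": -4,"ax": 0,"ay": 0,"az": 0},
  ],
)

```text
clock: 6.15
ee_pos: [0.5184, 0.0002, 0.1288]
tool_rot: [-3.142, -0.001, 0.0]
contact_force: [0.1, 0.1, 0.3]
opening: 0.0005
```

```bash
python3 snap.py w6
```

```text
6.15 [ 0.365  0.38  -0.571  1.913  0.254  0.921 -1.899] [5.184e-01 2.000e-04 1.288e-01] [-3.1416e+00 -1.1000e-03  1.0000e-04] [0.1 0.1 0.3] 0.0005068485640862255
[[ 1.     0.001 -0.   ]
 [ 0.001 -1.     0.   ]
 [-0.    -0.    -1.   ]]
```

View pics/w6b.png

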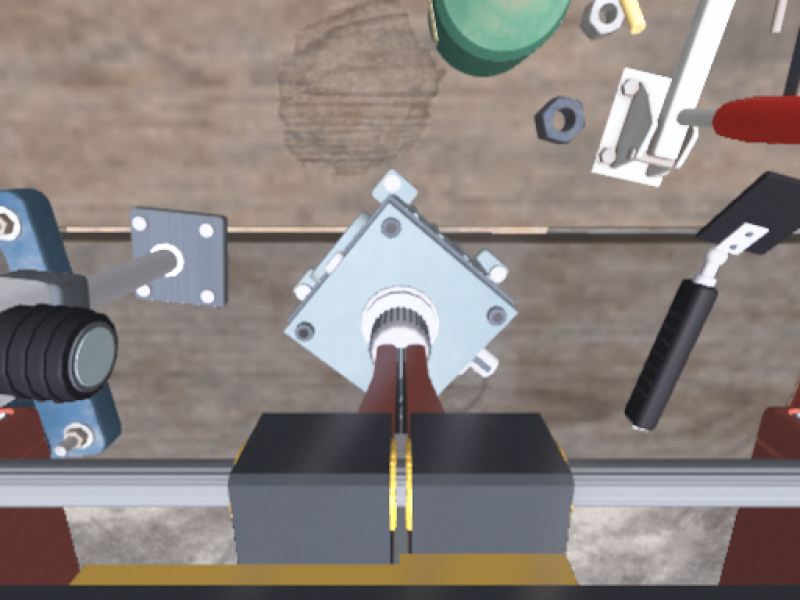

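```bash
python3 - <<'E'
from h import *
W5=wc("w5");W6=wc("w6");W4=wc("w4")
s=json.load(open("w6.json"));T=R.from_rotvec(s["tool_rot"]).as_matrix();o=np.array(s["ee_pos"])
for zz in(-.03,-.008,0,.011):
  for x in(-.01,0,.01): print(zz,x,(proj(W6,o+T@[x,0,zz])/.64).round(0))
q=lambda u,v:(u*.64,v*.64)
for h in(.12,.127,.135):print(h,onz(W5,q(400,366),h),onz(W4,q(402,299),h))
print(tri((W5,q(400,366)),(W4,q(402,299))))
print("flange", tri((W5,q(400,330)),(W4,q(402,281))))
E
```

```text
-0.03 -0.01 [399. 415.]
-0.03 0 [399. 390.]
-0.03 0.01 [399. 365.]
-0.008 -0.01 [399. 386.]
-0.008 0 [399. 364.]
-0.008 0.01 [399. 341.]
0 -0.01 [399. 377.]
0 0 [399. 355.]
0 0.01 [399. 333.]
0.011 -0.01 [399. 366.]
0.011 0 [399. 345.]
0.011 0.01 [399. 324.]
0.12 [ 5.16042883e-01 -4.73356848e-05  1.20000000e-01] [ 0.51694253 -0.0005283   0.12      ]
0.127 [ 5.19384543e-01 -3.83980372e-05  1.27000000e-01] [ 5.19115225e-01 -4.89525893e-04  1.27000000e-01]
0.135 [ 5.23203582e-01 -2.81835829e-05  1.35000000e-01] [ 5.21598302e-01 -4.45209099e-04  1.35000000e-01]
(array([ 5.18647678e-01, -2.69163971e-04,  1.25471754e-01]), [np.float64(0.00022890598760641308), np.float64(0.00022890598760641373)])
flange (array([ 5.19873790e-01, -3.81855720e-04,  8.84738356e-02]), [np.float64(0.0003065330265282046), np.float64(0.00030653302652820086)])
```

```bash
python3 - <<'E'
from h import *
a=grab_frame("side");cv2.imwrite("pics/s6.png",a)
b=grab_frame("scene")
cv2.imwrite("pics/s6z.png",np.hstack([cv2.resize(a[120:240,180:280],None,fx=4,fy=4,interpolation=2),cv2.resize(b[130:250,230:325],None,fx=4,fy=4,interpolation=2)]))
s=sense();T=R.from_rotvec(s["tool_rot"]).as_matrix();o=s["ee_pos"]
for zz in(-.011,.011): p=proj(cam("side"),o+T@[0,0,zz]);p2=proj(cam("scene"),o+T@[0,0,zz]);print(zz,(p-[180,120])*4,(p2-[230,130])*4+[400,0])
E
```

```text
-0.011 [191.51697904 255.18292216] [573.67019615 225.32785364]
0.011 [193.10897467 282.58709557] [572.95991891 250.5233857 ]
```

View pics/s6z.png

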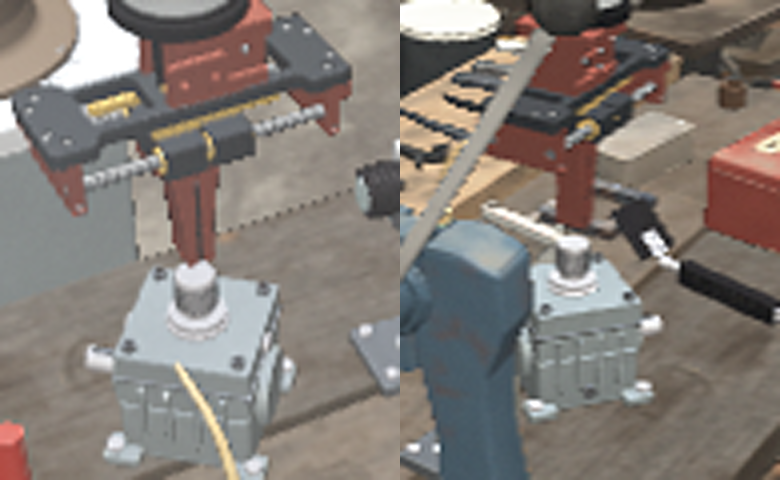

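Request:
servo_tool(
  motion=[
    {"grip": 60,"dx": 0.6,"dy": 0,"dz": 0,"ax": 0,"ay": 0,"az": 0},
    {"grip": 60,"dx": 0,"dy": 0,"dz": 0,"ax": 0,"ay": 0,"az": 0},
    {"grip": 60,"dx": 0,"dy": 0,"dz": 0,"ax": 0,"ay": 0,"az": 0},
    {"grip": 60,"dx": 0,"dy": 0,"dz": 12,"ax": 0,"ay": 0,"az": 0},
    {"grip": 60,"dx": 0,"dy": 0,"dz": 11,"ax": 0,"ay": 0,"az": 0},
    {"grip": 60,"dx": 0,"dy": 0,"dz": 11,"ax": 0,"ay": 0,"az": 0},
    {"grip": 60,"dx": 0,"dy": 0,"dz": 0,"ax": 0,"ay": 0,"az": 0},
  ],
)

```text
clock: 7.18
ee_pos: [0.5182, 0.0002, 0.0933]
tool_rot: [-3.141, -0.001, 0.004]
contact_force: [0.3, 0.2, -0.2]
opening: 0.0527
```

```bash
python3 snap.py w7
```

```text
7.175 [ 0.344  0.428 -0.551  1.944  0.292  0.851 -1.932] [5.182e-01 2.000e-04 9.330e-02] [-3.1414e+00 -1.4000e-03  3.6000e-03] [ 0.3  0.2 -0.2] 0.05266614115499625
[[ 1.     0.001 -0.002]
 [ 0.001 -1.     0.   ]
 [-0.002 -0.    -1.   ]]
```

View pics/w7b.png

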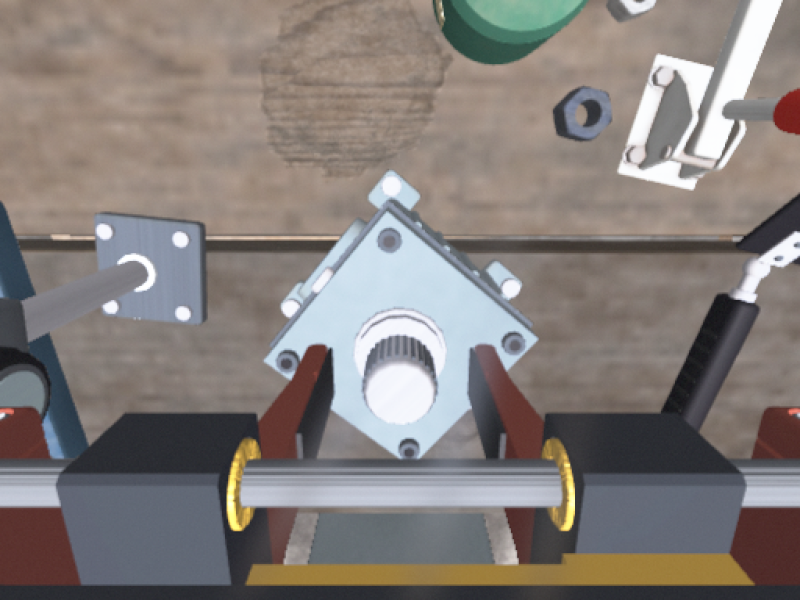

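Knob top at (400,392) now stands clearly between the jaws. Closing and drawing it.

Request:
servo_tool(
  motion=[
    {"grip": 0,"dx": 0,"dy": 0,"dz": 0,"ax": 0,"ay": 0,"az": 0},
    {"grip": 0,"dx": 0,"dy": 0,"dz": 0,"ax": 0,"ay": 0,"az": 0},
    {"grip": 0,"dx": 0,"dy": 0,"dz": 0,"ax": 0,"ay": 0,"az": 0},
    {"grip": 0,"dx": 0,"dy": 0,"dz": 0,"ax": 0,"ay": 0,"az": 0},
  ],
)

```text
clock: 7.72
ee_pos: [0.5192, 0.0002, 0.0948]
tool_rot: [3.142, 0.001, 0.001]
contact_force: [-0.4, -0.4, 1.7]
opening: 0.0248
```

Request:
servo_tool(
  motion=[
    {"grip": 0,"dx": 0,"dy": 0,"dz": -2,"ax": 0,"ay": 0,"az": 0},
    {"grip": 0,"dx": 0,"dy": 0,"dz": -2,"ax": 0,"ay": 0,"az": 0},
    {"grip": 0,"dx": 0,"dy": 0,"dz": -2,"ax": 0,"ay": 0,"az": 0},
    {"grip": 0,"dx": 0,"dy": 0,"dz": -3,"ax": 0,"ay": 0,"az": 0},
    {"grip": 0,"dx": 0,"dy": 0,"dz": -4,"ax": 0,"ay": 0,"az": 0},
  ],
)

```text
clock: 8.35
ee_pos: [0.5194, 0.0001, 0.1082]
tool_rot: [3.141, 0.001, 0.001]
contact_force: [0.0, 1.4, -1.6]
opening: 0.0252
```

```bash
python3 snap.py w8;python3 - <<'E'
from h import *
a=grab_frame("side")
cv2.imwrite("pics/s8z.png",cv2.resize(a[120:240,180:280],None,fx=5,fy=5,interpolation=2))
E
```

```text
8.35 [ 0.353  0.407 -0.56   1.931  0.277  0.879 -1.919] [5.194e-01 1.000e-04 1.082e-01] [3.1413e+00 9.0000e-04 1.1000e-03] [ 0.   1.4 -1.6] 0.02519305822248481
[[ 1.     0.001  0.001]
 [ 0.001 -1.    -0.   ]
 [ 0.001  0.    -1.   ]]
```

View pics/s8z.png

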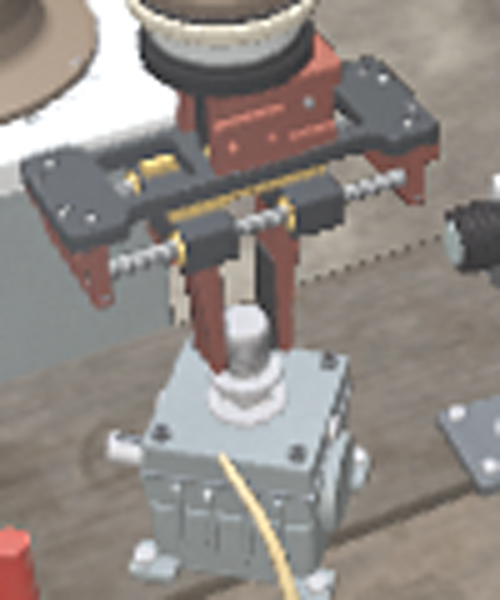

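Request:
servo_tool(
  motion=[
    {"grip": 0,"dx": 0,"dy": 0,"dz": -8,"ax": 0,"ay": 0,"az": 0},
    {"grip": 0,"dx": 0,"dy": 0,"dz": -12,"ax": 0,"ay": 0,"az": 0},
    {"grip": 0,"dx": 0,"dy": 0,"dz": -16,"ax": 0,"ay": 0,"az": 0},
    {"grip": 0,"dx": 0,"dy": 0,"dz": -16,"ax": 0,"ay": 0,"az": 0},
    {"grip": 0,"dx": -15,"dy": -6,"dz": 0,"ax": 0,"ay": 0,"az": 0},
    {"grip": 0,"dx": -30,"dy": -8,"dz": 0,"ax": 0,"ay": 0,"az": 0},
    {"grip": 0,"dx": -30,"dy": -8,"dz": 0,"ax": 0,"ay": 0,"az": 0},
    {"grip": 0,"dx": -24,"dy": -8,"dz": 0,"ax": 0,"ay": 0,"az": 0},
    {"grip": 0,"dx": -10,"dy": 0,"dz": 10,"ax": 0,"ay": 0,"az": 0},
    {"grip": 0,"dx": 0,"dy": 0,"dz": 30,"ax": 0,"ay": 0,"az": 0},
    {"grip": 0,"dx": 0,"dy": 0,"dz": 30,"ax": 0,"ay": 0,"az": 0},
    {"grip": 0,"dx": 0,"dy": 0,"dz": 30,"ax": 0,"ay": 0,"az": 0},
    {"grip": 0,"dx": 0,"dy": 0,"dz": 0,"ax": 0,"ay": 0,"az": 0},
  ],
)

```text
clock: 10.07
ee_pos: [0.408, 0.03, 0.0576]
tool_rot: [-3.141, -0.002, 0.008]
contact_force: [0.6, -0.2, -0.5]
opening: 0.0248
```

```bash
python3 snap.py w9;python3 - <<'E'
from h import *
a=grab_frame("side");b=grab_frame("scene")
cv2.imwrite("pics/s9z.png",np.hstack([cv2.resize(a[110:240,170:270],None,fx=4,fy=4,interpolation=2),cv2.resize(b[140:270,230:325],None,fx=4,fy=4,interpolation=2)]))
E
```

```text
10.075 [ 0.319  0.331 -0.591  2.214  0.292  0.675 -2.048] [0.408  0.03   0.0576] [-3.1412e+00 -1.8000e-03  7.7000e-03] [ 0.6 -0.2 -0.5] 0.02479354370331245
[[ 1.     0.001 -0.005]
 [ 0.001 -1.     0.   ]
 [-0.005 -0.    -1.   ]]
```

View pics/s9z.png

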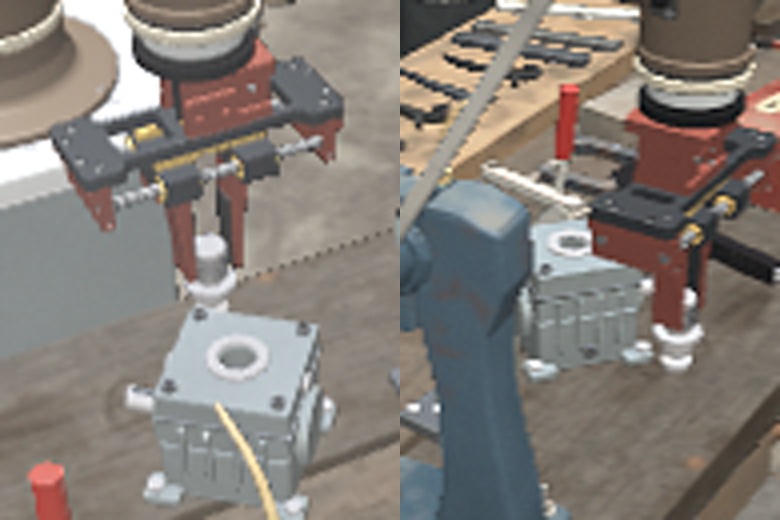

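View pics/w9b.png

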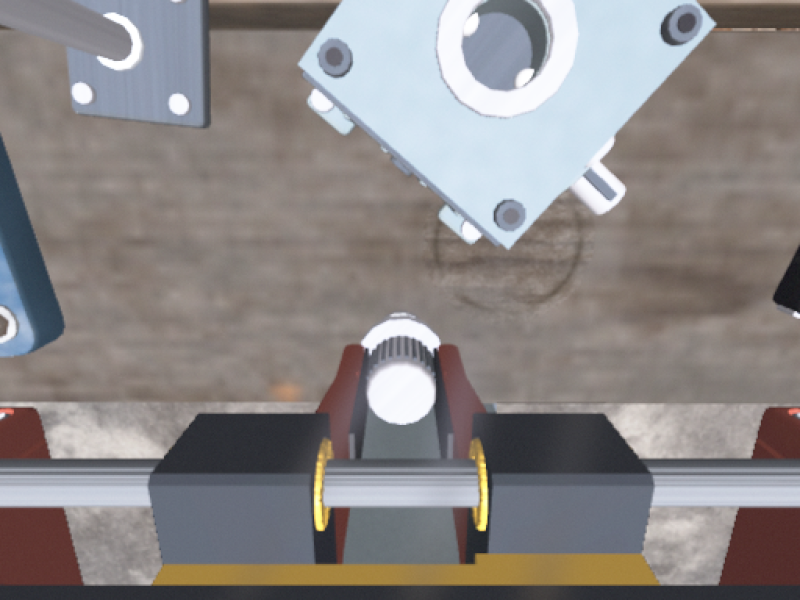

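Request:
servo_tool(
  motion=[
    {"grip": 0,"dx": 0,"dy": 0,"dz": 12,"ax": 0,"ay": 0,"az": 0},
    {"grip": 0,"dx": 0,"dy": 0,"dz": 9,"ax": 0,"ay": 0,"az": 0},
    {"grip": 0,"dx": 0,"dy": 0,"dz": 3,"ax": 0,"ay": 0,"az": 0},
    {"grip": 0,"dx": 0,"dy": 0,"dz": 1,"ax": 0,"ay": 0,"az": 0},
    {"grip": 0,"dx": 0,"dy": 0,"dz": 0,"ax": 0,"ay": 0,"az": 0},
  ],
)

```text
clock: 10.85
ee_pos: [0.4101, 0.0302, 0.0346]
tool_rot: [-3.142, -0.001, -0.0]
contact_force: [0.1, -0.0, -0.9]
opening: 0.0243
```

Request:
servo_tool(
  motion=[
    {"grip": 0,"dx": 0,"dy": 0,"dz": 1,"ax": 0,"ay": 0,"az": 0},
    {"grip": 0,"dx": 0,"dy": 0,"dz": 1,"ax": 0,"ay": 0,"az": 0},
    {"grip": 0,"dx": 0,"dy": 0,"dz": 0,"ax": 0,"ay": 0,"az": 0},
  ],
)

```text
clock: 11.22
ee_pos: [0.41, 0.0301, 0.0325]
tool_rot: [3.142, 0.001, 0.0]
contact_force: [0.4, -0.2, -1.4]
opening: 0.0247
```

Request:
servo_tool(
  motion=[
    {"grip": 0,"dx": 0,"dy": 0,"dz": 1,"ax": 0,"ay": 0,"az": 0},
    {"grip": 0,"dx": 0,"dy": 0,"dz": 0,"ax": 0,"ay": 0,"az": 0},
  ],
)

```text
clock: 11.48
ee_pos: [0.41, 0.0301, 0.0315]
tool_rot: [3.142, 0.001, -0.0]
contact_force: [-0.2, 0.4, -2.7]
opening: 0.0245
```

Request:
servo_tool(
  motion=[
    {"grip": 0,"dx": 0,"dy": 0,"dz": 1,"ax": 0,"ay": 0,"az": 0},
    {"grip": 0,"dx": 0,"dy": 0,"dz": 0,"ax": 0,"ay": 0,"az": 0},
  ],
)

```text
clock: 11.72
ee_pos: [0.4102, 0.0302, 0.0307]
tool_rot: [3.141, 0.001, 0.001]
contact_force: [-0.0, -0.4, 3.5]
opening: 0.0249
```

Request:
servo_tool(
  motion=[
    {"grip": 50,"dx": 0,"dy": 0,"dz": 0,"ax": 0,"ay": 0,"az": 0},
    {"grip": 70,"dx": 0,"dy": 0,"dz": 0,"ax": 0,"ay": 0,"az": 0},
    {"grip": 70,"dx": 0,"dy": 0,"dz": 0,"ax": 0,"ay": 0,"az": 0},
    {"grip": 70,"dx": 0,"dy": 0,"dz": -15,"ax": 0,"ay": 0,"az": 0},
    {"grip": 70,"dx": 0,"dy": 0,"dz": -35,"ax": 0,"ay": 0,"az": 0},
    {"grip": 70,"dx": 0,"dy": 0,"dz": -50,"ax": 0,"ay": 0,"az": 0},
    {"grip": 70,"dx": 0,"dy": 0,"dz": -50,"ax": 0,"ay": 0,"az": 0},
    {"grip": 70,"dx": 0,"dy": 0,"dz": 0,"ax": 0,"ay": 0,"az": 0},
  ],
)

```text
clock: 12.72
ee_pos: [0.4123, 0.0306, 0.1846]
tool_rot: [3.141, 0.001, 0.012]
contact_force: [0.6, 0.2, -0.5]
opening: 0.0617
```

```bash
python3 snap.py w10; python3 - <<'E'
from h import *
W2=wc("w2");W3=wc("w3");W4=wc("w4");q=lambda u,v:(u*.64,v*.64)
print("toolbox corner far",tri((W2,q(602,138)),(W3,q(640,247))))
print("toolbox near",tri((W2,q(522,245)),(W3,q(567,338))))
print("clamp handle",tri((W3,q(573,152)),(W4,q(705,135))))
E
```

```text
12.725 [ 0.444  0.121 -0.676  2.076  0.095  0.966 -1.852] [0.4123 0.0306 0.1846] [3.1409e+00 8.0000e-04 1.1900e-02] [ 0.6  0.2 -0.5] 0.0616677544741305
[[ 1.     0.001  0.008]
 [ 0.001 -1.    -0.001]
 [ 0.008  0.001 -1.   ]]
toolbox corner far (array([ 0.55194924, -0.3234631 ,  0.02165627]), [np.float64(0.003199440224165165), np.float64(0.003199440224165049)])
toolbox near (array([ 0.40960896, -0.29084477,  0.01338678]), [np.float64(0.00020072022410622762), np.float64(0.00020072022410622765)])
clamp handle (array([ 0.61054963, -0.1563577 ,  0.13726548]), [np.float64(0.00015048080959348007), np.float64(0.0001504808095933595)])
```

View pics/w10b.png

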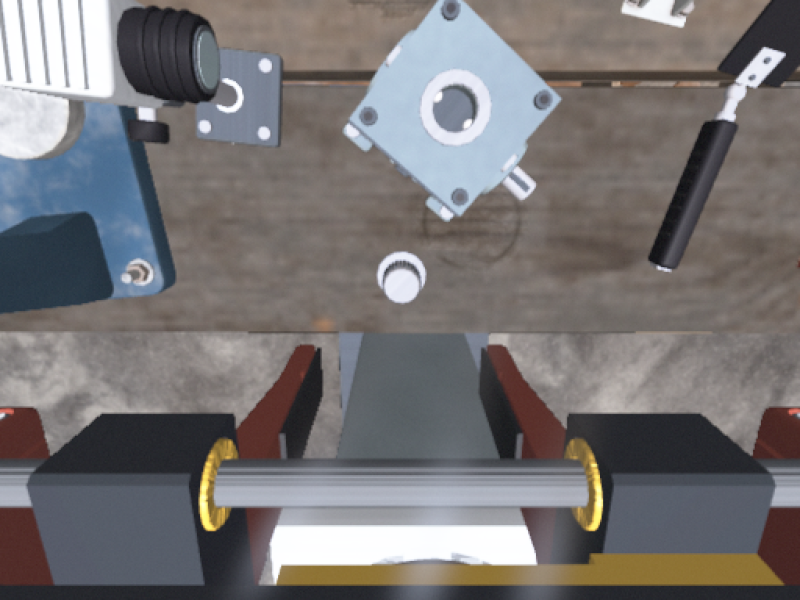

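Request:
servo_tool(
  motion=[
    {"grip": 70,"dx": 11.3,"dy": 37,"dz": 0,"ax": 0,"ay": 0,"az": 0},
    {"grip": 70,"dx": 11.3,"dy": 37,"dz": 0,"ax": 0,"ay": 0,"az": 0},
    {"grip": 70,"dx": 11.3,"dy": 37,"dz": 0,"ax": 0,"ay": 0,"az": 0},
    {"grip": 70,"dx": 11.3,"dy": 37,"dz": 0,"ax": 0,"ay": 0,"az": 0},
    {"grip": 70,"dx": 11.3,"dy": 37,"dz": 0,"ax": 0,"ay": 0,"az": 0},
    {"grip": 70,"dx": 11.3,"dy": 37,"dz": 0,"ax": 0,"ay": 0,"az": 0},
    {"grip": 70,"dx": 0,"dy": 0,"dz": 10,"ax": 0,"ay": 0,"az": 7.5},
    {"grip": 70,"dx": 0,"dy": 0,"dz": 15,"ax": 0,"ay": 0,"az": 7.5},
    {"grip": 70,"dx": 0,"dy": 0,"dz": 0,"ax": 0,"ay": 0,"az": 0},
    {"grip": 70,"dx": 0,"dy": 0,"dz": 0,"ax": 0,"ay": 0,"az": 0},
  ],
)

```text
clock: 14.02
ee_pos: [0.4778, -0.1914, 0.1554]
tool_rot: [-3.115, 0.404, 0.001]
contact_force: [-0.2, -0.1, 0.6]
opening: 0.0616
```

```bash
python3 snap.py w11
```

```text
14.025 [ 0.652  0.318 -0.445  1.9    0.165  0.96  -1.697] [ 0.4778 -0.1914  0.1554] [-3.1152e+00  4.0360e-01  1.4000e-03] [-0.2 -0.1  0.6] 0.06162031609107395
[[ 0.967 -0.255 -0.001]
 [-0.255 -0.967  0.   ]
 [-0.001 -0.    -1.   ]]
```

View pics/w11b.png

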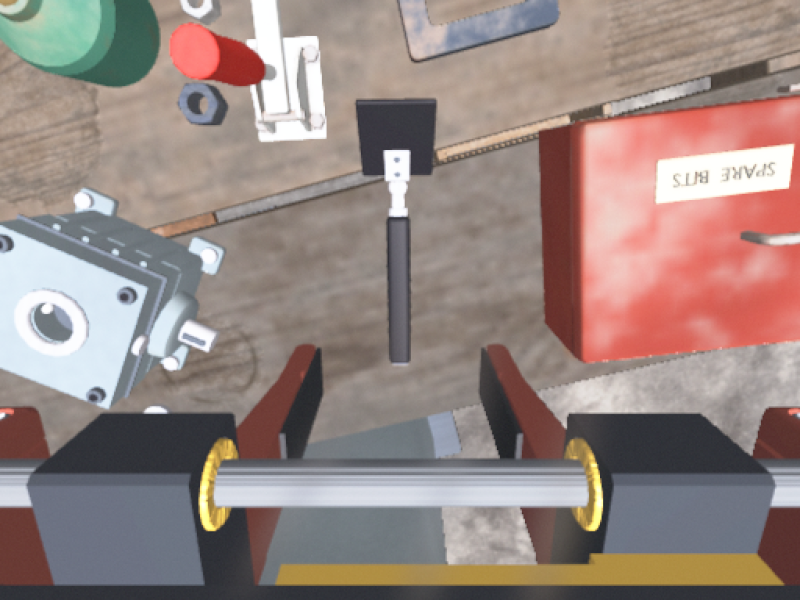

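```bash
python3 - <<'E'
from h import *
W=wc("w11");q=lambda u,v:(u*.64,v*.64)
s=json.load(open("w11.json"));T=R.from_rotvec(s["tool_rot"]).as_matrix();o=np.array(s["ee_pos"])
for p in((400,360),(398,218)):
  x=onz(W,q(*p),.022);print(x.round(4),(T.T@(x-o)*1e3).round(1))
a=cv2.imread("pics/w11.png");cv2.imwrite("pics/w11z.png",cv2.resize(a[50:240,200:310],None,fx=4,fy=4,interpolation=2)[:600])
E
```

```text
[ 0.4157 -0.1754  0.022 ] [-64.    0.4 133.4]
[ 0.5169 -0.2007  0.022 ] [ 40.3  -1.  133.3]
```

View pics/w11z.png

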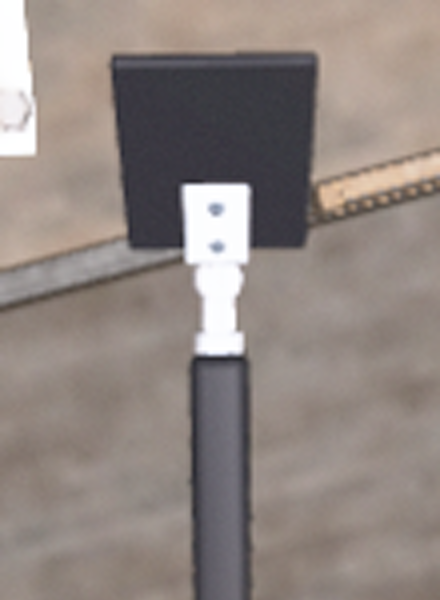

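Request:
servo_tool(
  motion=[
    {"grip": 70,"dx": 0,"dy": -0.3,"dz": 25,"ax": 0,"ay": 0,"az": -0.8},
    {"grip": 70,"dx": 0,"dy": 0,"dz": 35,"ax": 0,"ay": 0,"az": 0},
    {"grip": 70,"dx": 0,"dy": 0,"dz": 35,"ax": 0,"ay": 0,"az": 0},
    {"grip": 60,"dx": 0,"dy": 0,"dz": 25,"ax": 0,"ay": 0,"az": 0},
    {"grip": 50,"dx": 0,"dy": 0,"dz": 15,"ax": 0,"ay": 0,"az": 0},
    {"grip": 50,"dx": 0,"dy": 0,"dz": 8,"ax": 0,"ay": 0,"az": 0},
    {"grip": 50,"dx": 0,"dy": 0,"dz": 4,"ax": 0,"ay": 0,"az": 0},
    {"grip": 50,"dx": 0,"dy": 0,"dz": 0,"ax": 0,"ay": 0,"az": 0},
  ],
)

```text
clock: 15.08
ee_pos: [0.4784, -0.1917, 0.009]
tool_rot: [3.117, -0.387, 0.001]
contact_force: [0.2, -0.5, 0.5]
opening: 0.0442
```

```bash
python3 snap.py w12
```

```text
15.075 [ 0.579  0.526 -0.372  2.017  0.307  0.651 -1.811] [ 0.4784 -0.1917  0.009 ] [ 3.1174e+00 -3.8700e-01  1.1000e-03] [ 0.2 -0.5  0.5] 0.044180683678858565
[[ 0.97  -0.244  0.001]
 [-0.244 -0.97  -0.   ]
 [ 0.001  0.    -1.   ]]
```

View pics/w12b.png

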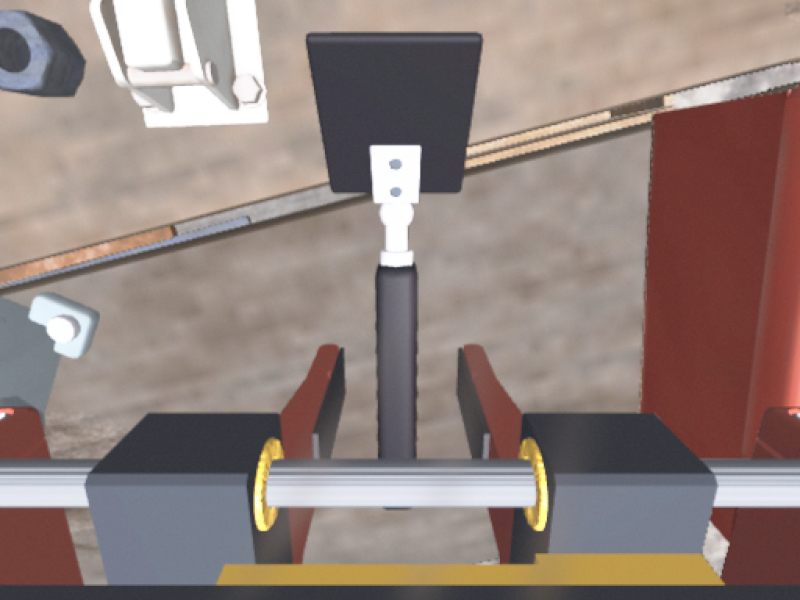

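Request:
servo_tool(
  motion=[
    {"grip": 50,"dx": 0,"dy": -0.5,"dz": 6,"ax": 0,"ay": 0,"az": 0},
    {"grip": 50,"dx": 0,"dy": 0,"dz": 4,"ax": 0,"ay": 0,"az": 0},
    {"grip": 50,"dx": 0,"dy": 0,"dz": 3,"ax": 0,"ay": 0,"az": 0},
    {"grip": 50,"dx": 0,"dy": 0,"dz": 0,"ax": 0,"ay": 0,"az": 0},
  ],
)

```text
clock: 15.62
ee_pos: [0.478, -0.1909, -0.0048]
tool_rot: [-3.118, 0.387, 0.001]
contact_force: [-0.1, -0.1, -0.7]
opening: 0.0435
```

```bash
python3 - <<'E'
from h import *
a=grab_frame("side");b=grab_frame("scene")
cv2.imwrite("pics/s13z.png",np.hstack([cv2.resize(a[170:280,120:210],None,fx=4,fy=4,interpolation=2),cv2.resize(b[140:250,260:355],None,fx=4,fy=4,interpolation=2)]))
E
```

```text
(no output)
```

View pics/s13z.png

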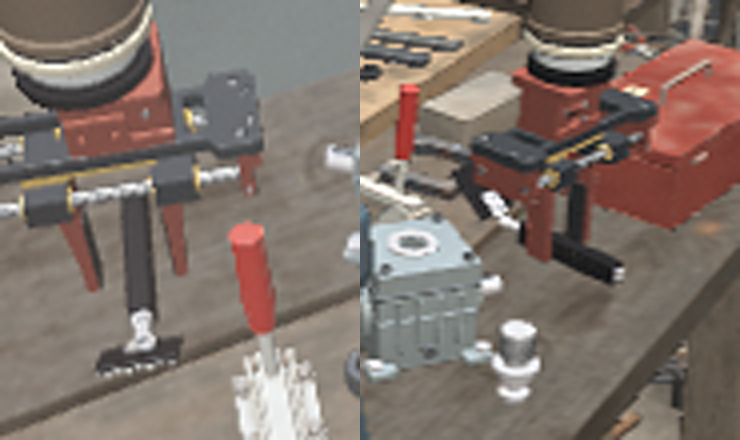

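Request:
servo_tool(
  motion=[
    {"grip": 0,"dx": 0,"dy": 0,"dz": 0,"ax": 0,"ay": 0,"az": 0},
    {"grip": 0,"dx": 0,"dy": 0,"dz": 0,"ax": 0,"ay": 0,"az": 0},
    {"grip": 0,"dx": 0,"dy": 0,"dz": 0,"ax": 0,"ay": 0,"az": 0},
    {"grip": 0,"dx": 0,"dy": 0,"dz": 0,"ax": 0,"ay": 0,"az": 0},
    {"grip": 0,"dx": 0,"dy": 0,"dz": -4,"ax": 0,"ay": 0,"az": 0},
    {"grip": 0,"dx": 0,"dy": 0,"dz": -8,"ax": 0,"ay": 0,"az": 0},
    {"grip": 0,"dx": 0,"dy": 0,"dz": -16,"ax": 0,"ay": 0,"az": 0},
    {"grip": 0,"dx": 0,"dy": 0,"dz": -16,"ax": 0,"ay": 0,"az": 0},
    {"grip": 0,"dx": 0,"dy": 0,"dz": 0,"ax": 0,"ay": 0,"az": 0},
  ],
)

```text
clock: 16.85
ee_pos: [0.4794, -0.1916, 0.0414]
tool_rot: [3.117, -0.388, 0.005]
contact_force: [-0.3, 1.2, -1.6]
opening: 0.0154
```

```bash
python3 snap.py w14
```

```text
16.85 [ 0.6    0.475 -0.398  1.998  0.274  0.716 -1.784] [ 0.4794 -0.1916  0.0414] [ 3.1166 -0.3876  0.0051] [-0.3  1.2 -1.6] 0.015422315177925807
[[ 0.97  -0.245  0.003]
 [-0.245 -0.97  -0.001]
 [ 0.003  0.001 -1.   ]]
```

View pics/w14b.png

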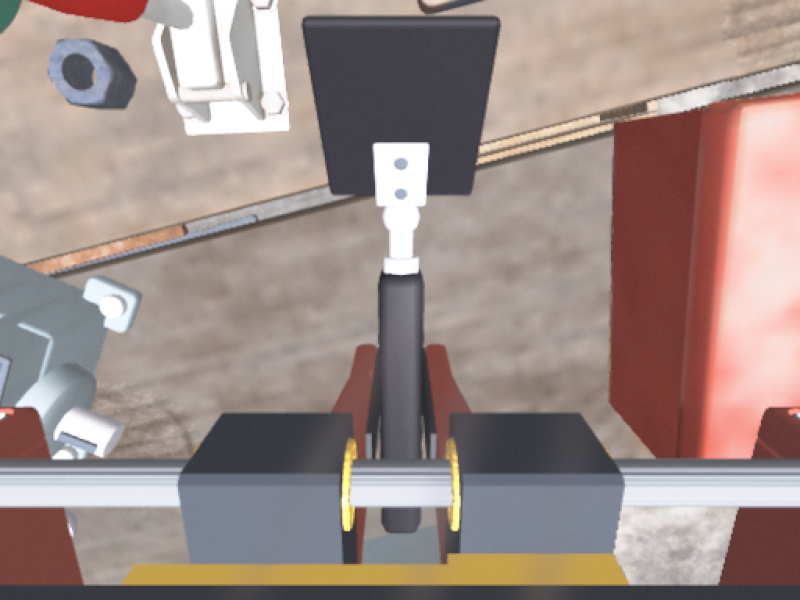

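```bash
python3 - <<'E'
import cv2
a=cv2.imread("pics/w14.png");cv2.imwrite("pics/w14z.png",cv2.resize(a[0:180,185:330],None,fx=5,fy=5,interpolation=2)[:,:])
a=cv2.imread("pics/w14z.png");cv2.imwrite("pics/w14z.png",a[:600])
E
```

```text
(no output)
```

View pics/w14z.png

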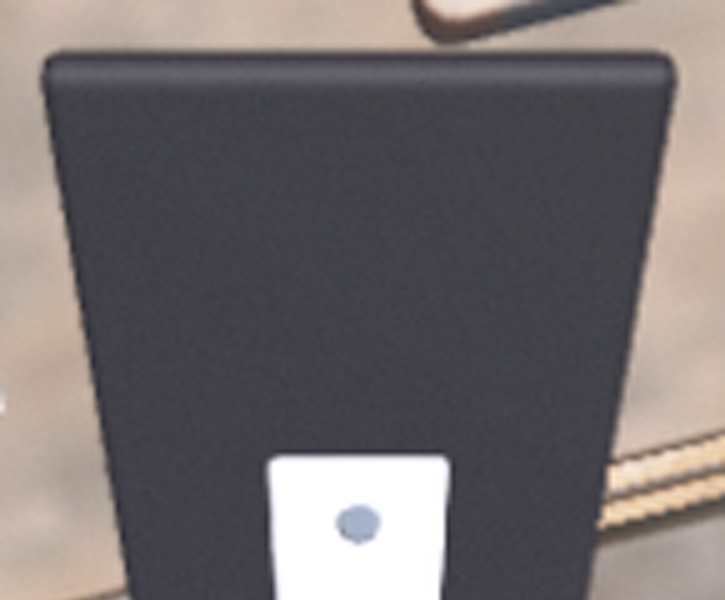

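```bash
python3 - <<'E'
from h import *
a=cv2.imread("pics/w14.png");c=cv2.resize(a[95:175,185:330],None,fx=5,fy=5,interpolation=2);cv2.imwrite("pics/w14z3.png",c)
g=cv2.cvtColor(a,cv2.COLOR_BGR2GRAY).astype(int)
for r in range(14,126,6):
    row=g[r]; m=np.where(row[185:330]<90)[0]+185
    print(r,m.min(),m.max(),m.max()-m.min()+1)
print(g[0:24,225],g[112:130,225])
E
```

```text
14 194 318 125
20 194 318 125
26 195 317 123
32 196 316 121
38 197 315 119
44 198 314 117
50 199 313 115
56 200 312 113
62 201 311 111
68 203 310 108
74 203 309 107
80 205 308 104
86 206 307 102
92 207 307 101
98 208 305 98
104 209 317 109
110 210 303 94
116 211 302 92
122 212 300 89
[187 186 187 185 188 185 187 187 189 166 107  67  78  92  99  97  87  75
  71  65  65  65  66  67] [ 67  65  67  68  68  68  65  66  66  65  65  65  94 108  90  80  92 106]
```

View pics/w14z3.png

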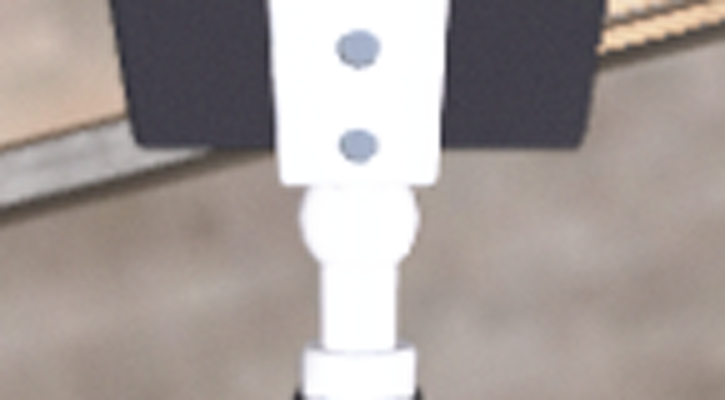

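```bash
python3 - <<'E'
from h import *
c=calibration("wrist");K=c["intrinsics"];T=c["tool_from_camera"]
for (rt,rb,wt,wb) in [(16.5,124,125,89.2),(14,124,126,89.2),(16.5,124,125,90)]:
  for L in(.054,.052):
    cx=(194+318.7)/2
    img=np.array([[256.4-wt/2,rt],[256.4+wt/2,rt],[256.6+wb/2,rb],[256.6-wb/2,rb]])
    obj=np.array([[-.023,L/2,0],[.023,L/2,0],[.023,-L/2,0],[-.023,-L/2,0]])
    ok,rv,tv=cv2.solvePnP(obj,img,K,None,flags=cv2.SOLVEPNP_IPPE)
    M=T[:3,:3]@cv2.Rodrigues(rv)[0];ctr=T[:3,:3]@tv.ravel()+T[:3,3]
    up=M[:,1];print(L,"ctr tool mm",(ctr*1e3).round(1),"elev",np.degrees(np.arctan2(-up[2],up[0])).round(2),"roll",np.degrees(M[:,0]).round(1), (cv2.projectPoints(obj,rv,tv,K,None)[0][:,0]-img).round(1).tolist())
# knuckle ball
o,d=T[:3,3],T[:3,:3]@np.linalg.solve(K,[185+359/5-.4,95+218/5-.4,1])
for zz in(-.0148,-.0168,-.0188):print("knuckle",((o+d*(zz-o[2])/d[2])*1e3).round(1))
E
```

```text
0.054 ctr tool mm [ 88.5   0.4 -38.1] elev 40.51 roll [ 0.  57.3 -0.3] [[-0.5, 0.1], [0.5, -0.0], [-0.4, -0.0], [0.4, -0.1]]
0.052 ctr tool mm [ 88.8   0.4 -38.4] elev 37.45 roll [ 0.  57.3 -0.3] [[0.2, 0.0], [-0.2, -0.1], [0.2, 0.0], [-0.2, -0.0]]
0.054 ctr tool mm [ 89.    0.4 -38.6] elev 39.28 roll [ 0.  57.3 -0.3] [[-0.2, 0.1], [0.2, -0.0], [-0.1, 0.0], [0.1, -0.0]]
0.052 ctr tool mm [ 89.2   0.4 -39. ] elev 36.06 roll [ 0.  57.3 -0.4] [[0.6, 0.0], [-0.6, -0.1], [0.5, 0.1], [-0.5, 0.0]]
0.054 ctr tool mm [ 88.5   0.4 -38.6] elev 40.85 roll [ 0.  57.3 -0.3] [[-0.8, 0.1], [0.9, 0.0], [-0.7, -0.0], [0.7, -0.1]]
0.052 ctr tool mm [ 88.7   0.4 -39. ] elev 37.83 roll [ 0.  57.3 -0.3] [[-0.1, 0.1], [0.1, -0.0], [-0.1, 0.0], [0.1, -0.0]]
knuckle [ 59.9   0.5 -14.8]
knuckle [ 60.2   0.5 -16.8]
knuckle [ 60.4   0.5 -18.8]
```

```bash
cat > tgt.py <<'E'
from h import *
import sys
g=np.array([float(v) for v in sys.argv[1:4]])/1e3; yaw,pit=float(sys.argv[4]),float(sys.argv[5])
s=sense();T=R.from_rotvec(s["tool_rot"])
G=R.from_euler('z',yaw,degrees=True)*R.from_euler('x',180,degrees=True)*R.from_euler('y',pit,degrees=True)
V=np.array([.5190,-.0003,.155])
p=V-G.apply(g)
print("target",p.round(4),G.as_matrix().round(3).tolist())
d=T.inv()*G;print("turn deg tool",np.degrees(d.as_rotvec()).round(2),"shift tool mm (before turn)",(T.inv().apply(p-s["ee_pos"])*1e3).round(1),"after turn",(G.inv().apply(p-s["ee_pos"])*1e3).round(1),"world",((p-s["ee_pos"])*1e3).round(1))
E
python3 tgt.py 91 0.4 -36.5 84.2 6
```

```text
target [ 0.5098 -0.0865  0.1092] [[0.101, 0.995, 0.011], [0.989, -0.101, 0.104], [0.105, 0.0, -0.995]]
turn deg tool [  5.27   4.38 -98.27] shift tool mm (before turn) [   4.5 -109.3  -68.7] after turn [114.1  20.3 -57. ] world [ 31.1 104.9  68.6]
```

Request:
servo_tool(
  motion=[
    {"grip": 0,"dx": 0,"dy": 0,"dz": -30,"ax": 0,"ay": 0,"az": 0},
    {"grip": 0,"dx": 0,"dy": 0,"dz": -45,"ax": 0,"ay": 0,"az": 0},
    {"grip": 0,"dx": 0,"dy": 0,"dz": -45,"ax": 0,"ay": 0,"az": 0},
    {"grip": 0,"dx": 0,"dy": 0,"dz": -45,"ax": 0,"ay": 0,"az": 0},
    {"grip": 0,"dx": 0,"dy": 0,"dz": -30,"ax": 0,"ay": 0,"az": 0},
    {"grip": 0,"dx": 0,"dy": 0,"dz": 0,"ax": 0,"ay": 0,"az": -8.2},
    {"grip": 0,"dx": 0,"dy": 0,"dz": 0,"ax": 0,"ay": 0,"az": -8.2},
    {"grip": 0,"dx": 0,"dy": 0,"dz": 0,"ax": 0,"ay": 0,"az": -8.2},
    {"grip": 0,"dx": 0,"dy": 0,"dz": 0,"ax": 0,"ay": 0,"az": -8.2},
    {"grip": 0,"dx": 0,"dy": 0,"dz": 0,"ax": 0,"ay": 0,"az": -8.2},
    {"grip": 0,"dx": 0,"dy": 0,"dz": 0,"ax": 0,"ay": 0,"az": -8.2},
    {"grip": 0,"dx": 0,"dy": 0,"dz": 0,"ax": 0,"ay": 0,"az": -8.2},
    {"grip": 0,"dx": 0,"dy": 0,"dz": 0,"ax": 0,"ay": 0,"az": -8.2},
    {"grip": 0,"dx": 0,"dy": 0,"dz": 0,"ax": 0,"ay": 0,"az": -8.2},
    {"grip": 0,"dx": 0,"dy": 0,"dz": 0,"ax": 0,"ay": 0,"az": -8.2},
    {"grip": 0,"dx": 0,"dy": 0,"dz": 0,"ax": 0,"ay": 0,"az": -8.2},
    {"grip": 0,"dx": 0,"dy": 0,"dz": 0,"ax": 0,"ay": 0,"az": -8.2},
    {"grip": 0,"dx": 0,"dy": 0,"dz": 0,"ax": 0,"ay": 0,"az": 0},
  ],
)

```text
clock: 19.15
ee_pos: [0.4778, -0.1911, 0.234]
tool_rot: [-2.331, -2.105, 0.0]
contact_force: [-0.1, -0.3, -1.1]
opening: 0.0155
```

```bash
python3 snap.py w15; python3 tgt.py 91 0.4 -36.5 84.2 6
```

```text
19.15 [ 0.899  0.284 -0.741  1.789  0.209  1.149 -0.011] [ 0.4778 -0.1911  0.234 ] [-2.3308e+00 -2.1051e+00  4.0000e-04] [-0.1 -0.3 -1.1] 0.01554990706950498
[[ 0.102  0.995 -0.001]
 [ 0.995 -0.102  0.001]
 [ 0.    -0.001 -1.   ]]
target [ 0.5098 -0.0865  0.1092] [[0.101, 0.995, 0.011], [0.989, -0.101, 0.104], [0.105, 0.0, -0.995]]
turn deg tool [-0.03  5.98 -0.15] shift tool mm (before turn) [107.3  21.  124.9] after turn [ 93.6  21.2 135.5] world [  31.9  104.6 -124.9]
```

View pics/w15b.png

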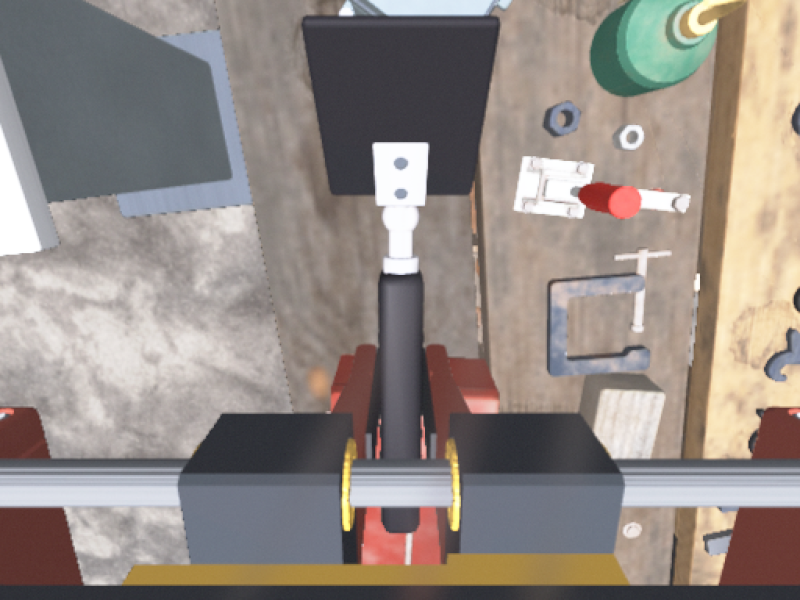

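Request:
servo_tool(
  motion=[
    {"grip": 0,"dx": 20,"dy": 4,"dz": 0,"ax": 0,"ay": 0,"az": 0},
    {"grip": 0,"dx": 30,"dy": 6,"dz": 0,"ax": 0,"ay": 0,"az": 0},
    {"grip": 0,"dx": 30,"dy": 6,"dz": 0,"ax": 0,"ay": 0,"az": 0},
    {"grip": 0,"dx": 27,"dy": 5,"dz": 0,"ax": 0,"ay": 0,"az": 0},
    {"grip": 0,"dx": 0,"dy": 0,"dz": 20,"ax": 0,"ay": 0,"az": 0},
    {"grip": 0,"dx": 0,"dy": 0,"dz": 30,"ax": 0,"ay": 0,"az": 0},
    {"grip": 0,"dx": 0,"dy": 0,"dz": 30,"ax": 0,"ay": 0,"az": 0},
    {"grip": 0,"dx": 0,"dy": 0,"dz": 20,"ax": 0,"ay": 0,"az": 0},
    {"grip": 0,"dx": 0,"dy": 0,"dz": 0,"ax": 0,"ay": 3,"az": 0},
    {"grip": 0,"dx": 0,"dy": 0,"dz": 0,"ax": 0,"ay": 3,"az": 0},
    {"grip": 0,"dx": 0,"dy": 0,"dz": 0,"ax": 0,"ay": 0,"az": 0},
    {"grip": 0,"dx": 0,"dy": 0,"dz": 0,"ax": 0,"ay": 0,"az": 0},
  ],
)

```text
clock: 20.7
ee_pos: [0.5098, -0.0865, 0.1345]
tool_rot: [-2.278, -2.057, -0.118]
contact_force: [0.1, 0.0, -0.9]
opening: 0.0157
```

```bash
python3 snap.py w16; python3 tgt.py 91 0.4 -36.5 84.2 6
```

```text
20.7 [ 0.763  0.43  -0.78   1.894  0.241  0.939 -0.214] [ 0.5098 -0.0865  0.1345] [-2.2781 -2.0573 -0.1182] [ 0.1  0.  -0.9] 0.01569340999479046
[[ 0.101  0.995  0.01 ]
 [ 0.989 -0.102  0.103]
 [ 0.104 -0.    -0.995]]
target [ 0.5098 -0.0865  0.1092] [[0.101, 0.995, 0.011], [0.989, -0.101, 0.104], [0.105, 0.0, -0.995]]
turn deg tool [0.   0.04 0.03] shift tool mm (before turn) [-2.9 -0.  25.3] after turn [-2.9 -0.  25.3] world [ -0.   -0.3 -25.4]
```

View pics/w16b.png

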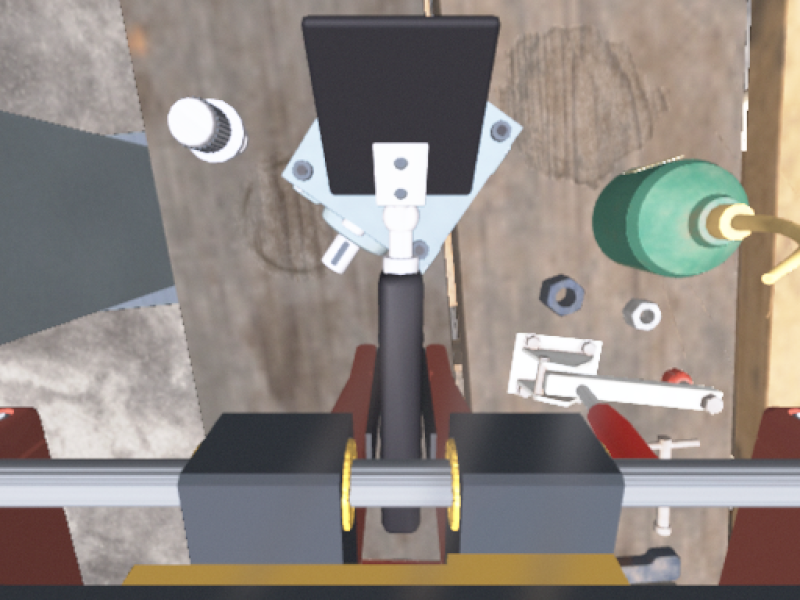

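Request:
servo_tool(
  motion=[
    {"grip": 0,"dx": -1,"dy": 0,"dz": 10,"ax": 0,"ay": 0,"az": 0},
    {"grip": 0,"dx": -1,"dy": 0,"dz": 9,"ax": 0,"ay": 0,"az": 0},
    {"grip": 0,"dx": -0.9,"dy": 0,"dz": 6.3,"ax": 0,"ay": 0,"az": 0},
    {"grip": 0,"dx": 0,"dy": 0,"dz": 0,"ax": 0,"ay": 0,"az": 0},
    {"grip": 0,"dx": 0,"dy": 0,"dz": 0,"ax": 0,"ay": 0,"az": 0},
  ],
)

```text
clock: 21.38
ee_pos: [0.5099, -0.0869, 0.1091]
tool_rot: [-2.276, -2.058, -0.119]
contact_force: [1.2, -0.1, -1.3]
opening: 0.0156
```

```bash
python3 snap.py w17; python3 tgt.py 91 0.4 -36.5 84.2 6; python3 - <<'E'
from h import *
a=grab_frame("side");b=grab_frame("scene");cv2.imwrite("pics/side17.png",a);cv2.imwrite("pics/scene17.png",b)
cv2.imwrite("pics/s17z.png",np.hstack([cv2.resize(a[110:230,190:300],None,fx=4,fy=4,interpolation=2),cv2.resize(b[130:250,220:310],None,fx=4,fy=4,interpolation=2)]))
v=np.array([.519,-.0003,.155]);p=proj(cam("side"),v);p2=proj(cam("scene"),v);print((p-[190,110])*4,(p2-[220,130])*4+[440,0],p,p2)
E
```

```text
21.375 [ 0.745  0.463 -0.762  1.918  0.271  0.889 -0.233] [ 0.5099 -0.0869  0.1091] [-2.2764 -2.0584 -0.1195] [ 1.2 -0.1 -1.3] 0.015570033723100517
[[ 0.1    0.995  0.011]
 [ 0.989 -0.1    0.104]
 [ 0.105  0.    -0.995]]
target [ 0.5098 -0.0865  0.1092] [[0.101, 0.995, 0.011], [0.989, -0.101, 0.104], [0.105, 0.0, -0.995]]
turn deg tool [0.01 0.   0.04] shift tool mm (before turn) [ 0.4 -0.2  0.1] after turn [ 0.4 -0.2  0.1] world [-0.2  0.4 -0.1]
[149.86471696 276.40149363] [654.0903065  207.37516881] [227.46617924 179.10037341] [273.52257662 181.8437922 ]
```

View pics/s17z.png

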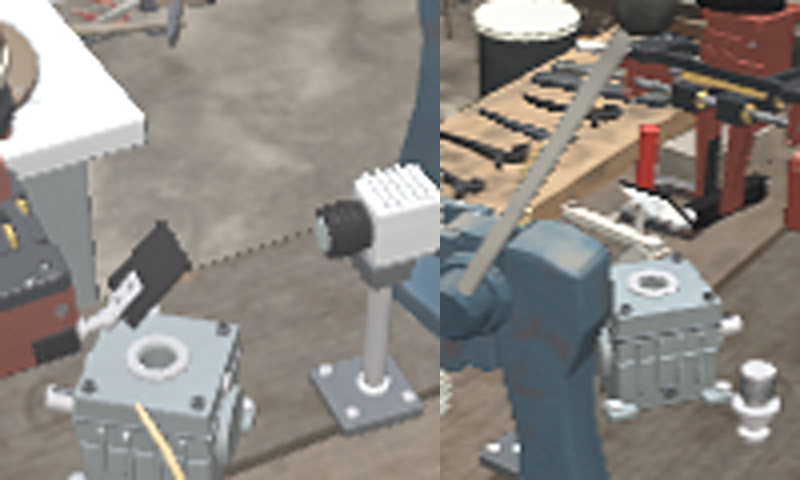

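View pics/w17b.png

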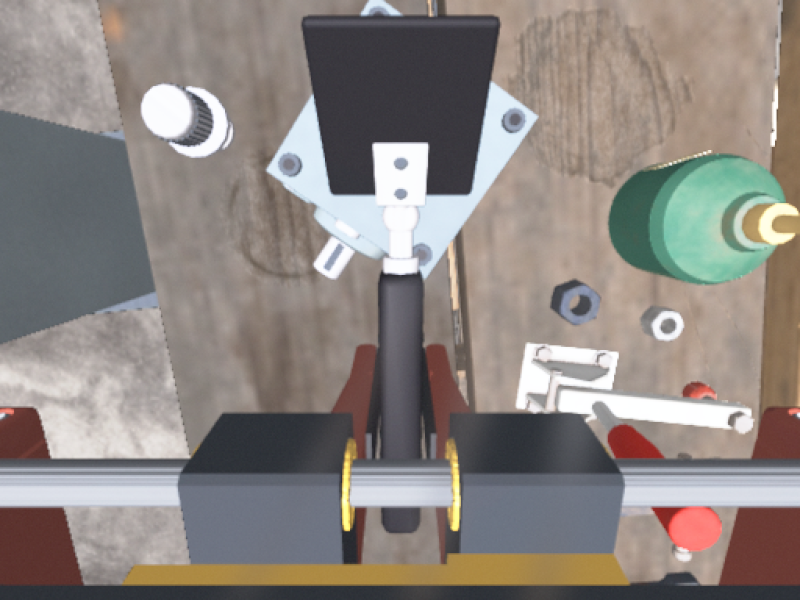

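```bash
python3 - <<'E'
from h import *
a=cv2.imread("pics/side17.png");cv2.imwrite("pics/side17z.png",cv2.resize(a[160:196,205:245],None,fx=15,fy=15,interpolation=2))
b=cv2.imread("pics/scene17.png");cv2.imwrite("pics/scene17z.png",cv2.resize(b[165:200,255:300],None,fx=15,fy=15,interpolation=2))
E
```

```text
(no output)
```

View pics/side17z.png

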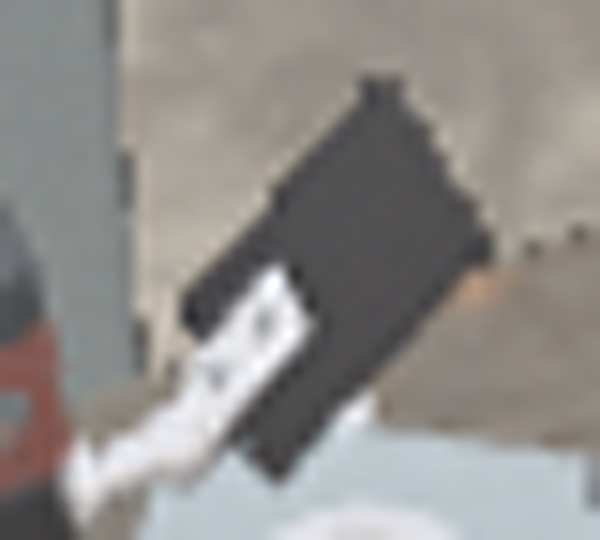

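View pics/scene17z.png

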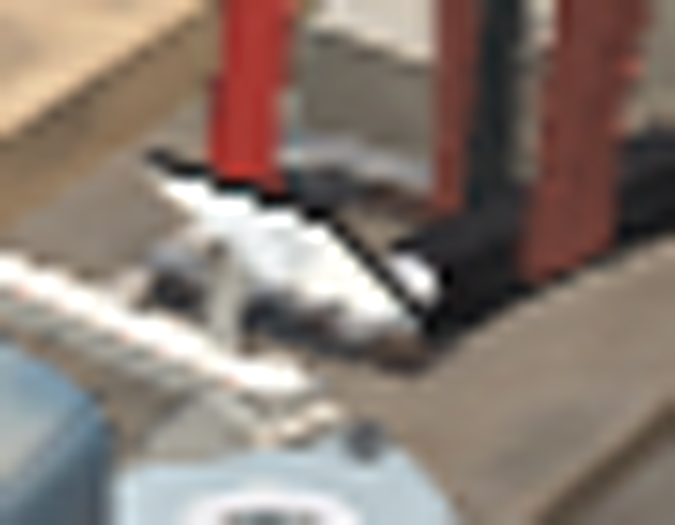

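```bash
python3 - <<'E'
from h import *
S=cam("side");v=np.array([.519,-.0003,.155]);y=np.radians(84.2)
f=np.array([np.cos(y),np.sin(y),0]);r=np.array([np.sin(y),-np.cos(y),0])
q=lambda p:((proj(S,p)-[205,160])*15+7).round(0)
for e in(40,43,45,47,50):
  u=f*np.cos(np.radians(e))+np.array([0,0,np.sin(np.radians(e))]); n=f*np.sin(np.radians(e))-np.array([0,0,np.cos(np.radians(e))])
  c=v-.004*n
  print(e,[q(c+u*a*.027+r*b*.023).tolist() for a,b in((1,-1),(1,1),(-1,1),(-1,-1))],end=" ")
  for b in(-1,1):
    d=proj(S,c+u*.027+r*b*.023)-proj(S,c-u*.027+r*b*.023);print(np.degrees(np.arctan2(-d[1],d[0])).round(1),end=" ")
  print()
E
```

```text
40 [[398.0, 81.0], [499.0, 253.0], [255.0, 489.0], [164.0, 311.0]] 44.5 44.1 
43 [[392.0, 78.0], [492.0, 250.0], [261.0, 493.0], [169.0, 316.0]] 46.9 46.4 
45 [[387.0, 77.0], [488.0, 248.0], [264.0, 496.0], [173.0, 319.0]] 48.5 48.0 
47 [[382.0, 75.0], [483.0, 246.0], [268.0, 498.0], [177.0, 321.0]] 50.1 49.6 
50 [[375.0, 73.0], [475.0, 244.0], [274.0, 502.0], [182.0, 325.0]] 52.7 52.0
```

Request:
servo_tool(
  motion=[
    {"grip": 0,"dx": 0.3,"dy": 0,"dz": 0,"ax": 0,"ay": 0,"az": 0},
    {"grip": 0,"dx": 0,"dy": 0,"dz": 0,"ax": 0,"ay": 0,"az": 0},
    {"grip": 0,"dx": 0,"dy": 0,"dz": 0,"ax": 0,"ay": 0,"az": 0},
    {"grip": 0,"dx": 0,"dy": 0,"dz": 0,"ax": 0,"ay": 0,"az": 0},
    {"grip": 0,"dx": 0,"dy": 0,"dz": 0,"ax": 0,"ay": 0,"az": 0},
    {"grip": 0,"dx": 0,"dy": 0,"dz": 0,"ax": 0,"ay": 0,"az": 0},
  ],
)

```text
clock: 22.28
ee_pos: [0.5098, -0.0866, 0.1091]
tool_rot: [-2.276, -2.058, -0.119]
contact_force: [0.3, 0.6, -0.4]
opening: 0.0156
```

```bash
python3 tgt.py 91 0.4 -36.5 84.2 6; python3 - <<'E'
from h import *
a=grab_frame("wrist");b=cv2.imread("pics/w17.png")
print("head px diff",np.abs(a[5:170,190:325].astype(int)-b[5:170,190:325]).mean())
s=sense();print(s["contact_force"],s["opening"],np.abs(s["qd"]).max())
print(hand_in())
E
```

```text
target [ 0.5098 -0.0865  0.1092] [[0.101, 0.995, 0.011], [0.989, -0.101, 0.104], [0.105, 0.0, -0.995]]
turn deg tool [-0.    0.    0.04] shift tool mm (before turn) [ 0.1  0.  -0.1] after turn [ 0.1  0.  -0.1] world [0.  0.1 0.1]
head px diff 1.6254695099139544
[-0.79063496  0.22138021 -1.38536225] 0.01567506902749309 0.0020106178094410196
the job is handed in; nothing more can be done
None
```

I drew the plug straight up out of the port and stood it upright on the bench in front of the gearbox, at about (0.41, 0.03). I then lifted the mirror by its handle and held it over the open port, tilted 6° nose-up. The job was handed in at about 22 s, with the mirror still held.

**Last checks:**
- **Tool pose:** the TCP was within 0.2 mm and 0.1° of the target I had worked out.
- **Glass position:** the middle of the mirror's frame was within about 1 px of the view spot in both the scene and side cameras.
- **Glass angle:** wrist-camera measurements gave 45 ± 1.5° after the tilt. The two long edges of the frame in the side view gave about 43° and 47°, with a mean of 45°.
- **Grip:** the mirror did not slip in the jaws after the lift.
- **Other things:** nothing else appeared disturbed in the views I looked at, but I did not compare every object's position.

**What failed or disagreed:**
- **First plug grasp:** it closed on nothing. The pictures showed the fingertips about 11 mm behind the TCP, not 11 mm ahead as the text says. I went 23 mm lower and the second grasp held.
- **Middle of the glass:** two estimates, one from the knuckle and one from the frame, differed by about 5 mm. I used a value close to the frame estimate, and the two camera checks agreed with it.
- **Index mark:** I could not see the mark through the mirror, as no picture from the inspection camera is available.

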